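Latch the sensor case in the physics lab

TASK

The dark blue sensor case on the bench stands ajar: take the yellow tab, bring the latch's wire loop over the keeper on the lid and down behind its lip, then push the red lever over until it lies fully flat past centre so that the lid is drawn shut and stays so. Press it home with the fingertips for about a second at some 16 N (a firm thumb, never under 10) to seat the gasket, but never put more than 25 N on the lever nor ram the loop down on the lid or keeper (30 N at most), and leave everything else on the bench and on the case undisturbed.

Things in the scene. Friction and masses are not known exactly. Their poses are not given: they have to be found in the camera images.
- case: the case, fixed, dark blue with aluminium edges, 155 deep x 300 wide x 150 high (mm). Origin on the bench under the seam between the two halves; z up, y along the seam. +x points from the seam to the fixed base half (95 deep, carries the lever), -x to the hinged lid half (60 deep, on the robot's side). Latch middle plane is y = 0; top face 150 above the bench.
- lid (a joint): lid half, hinged at its lower edge along the seam (axis 6 above the bench). 0 = shut; rests ajar at 0.033 rad (5 mm gap at the top) on a gasket spring that pulls with about 32 N at the keeper when drawn shut. Fully latched it reads about 0.006 to 0.009.
- keeper (a point): on the lid's top face, in the middle of the latch: foot of the catching face of the steel keeper; point axes are those of the lid (as the case's, leaning with it). From the face (15 from the seam towards -x) the lip overhangs 5 further towards -x, 20 wide, its underside 9 and its top 12.5 above the lid's top. The loop's bar must lie on the -x side of the face, under the lip, then be drawn to +x against the face.
- lever (a joint): latch lever. 0 = flat on the base half pointing +x (against its stop); grows as it rises, towards the keeper, to 1.75 rad. Its hinge rubs (0.08 N m), so it stays where it is left. Dead centre lies at about 0.12 rad. Starts part open (0.75 to 1.05).
- pivot (a point): point on the lever's hinge axis (parallel to the case's y), 30 from the seam towards +x and 8 above the top face.
- paddle_end (a point): middle of the free end of the lever's red handle plate (26 wide, 4 thick, from 24 to 58 out from the lever's hinge axis). Site axes: x along the lever to its free end, z normal to it (up when flat). Flat, the plate's upper face is 10 above the case's top. With the loop hooked it takes about 4 to 7 N near its end to push over.
- loop (a joint): angle of the loop on the lever: 0 when folded back along a flat lever towards the keeper; loop's angle above the horizontal = joint loop minus joint lever. Its hinge lies on the lever 16 from the lever's hinge axis (1 below its mid-plane), so pulling the loop towards -x with 5 to 8 N raises the lever. It rubs a little: it stays where it is left when nearly upright (it starts so), but sinks under its own weight when lowered. Range -0.4 to 3.0.
- bar (a point): middle of the loop's end bar, steel, 6 diameter, 33 long along y, 64.2 from the loop's hinge; side wires run from its ends. Site axes: x from the bar back to the loop's hinge, y along the bar.
- tab (a point): middle of the yellow pull tab on the bar: plate 14 wide along y, 5 thick, running 26 out from the bar, bent up 0.9 rad from the loop's plane; this point is 14 from the bar's axis. Grip it across its 14 mm width, fingers closing along the case's y; it can swivel between the pads.
- weight_small: 100 g brass weight, 26 diameter, 34 high, standing on the base half of the case; bystander. Origin centre of its underside.
- weight_big: 300 g brass weight, 38 diameter, 50 high, on the bench; bystander. Origin centre of its underside.
- glider: yellow air-track glider, 130 long, 71 high, on the bench; bystander. Origin under its middle.
- meter: yellow multimeter, 75 x 140 x 37, on the bench; bystander. Origin under its middle.
- boss: black clamp boss, 110 x 55 x 30, on the bench; bystander. Origin under its middle.
- gate: green fork-shaped light gate, 70 x 50 x 90 high, on the bench; bystander. Origin under its middle.
- rod: steel rod, 12 diameter, 160 long, lying on the bench; bystander. Origin at the middle of its underside.

How it is judged:
On the way, in this order (a step that is already met when the one before it is completed fails the run):
1. the loop's bar lies behind the keeper's lip and below its top, with the lever still raised (x of bar in the frame of keeper between -0.018 and -0.001 m and z of bar in the frame of keeper below 0.0085 m and value of joint lever above 0.6 rad), for 0.2 s.
2. the lever is pressed home: flat, under the fingers with at least 10 N (value of joint lever below 0.035 rad and contact force between the fingers and lever_c0 above 10 N), for 0.2 s.
At the end, for the whole second after the job is handed in: The lever is flat within 0.035 rad (2 mm at its end) and at rest, the loop's bar is under the keeper's lip within 6 mm of its face and less than 8.5 mm above the lid's top, the lid is drawn shut to below 0.015 rad (2 mm gap) (value of joint lever below 0.035 rad and value of joint lid below 0.015 rad and x of bar in the frame of keeper between -0.006 and -0.001 m and z of bar in the frame of keeper below 0.0085 m and velocity of joint lever between -0.05 and 0.05 rad/s); the robot touches nothing.
It fails at once if the loop's bar is forced onto the lid or the keeper with more than 30 N while it is being hooked (contact force between loop_c0 and lid above 30 N and value of joint lever above 1 rad).
It fails at once if the lever's handle is pressed with more than 25 N (contact force between any of the fingers, the arm and lever_c0 above 25 N).
It fails at once if a bystander is disturbed by more than 25 mm or the weight on the case is tipped (distance of any of weight_small, weight_big, glider, meter, boss, gate, rod from where it was at the start of the episode above 0.025 m or angle between weight_small's own z axis and vertical above 0.5 rad).
It also fails if it takes over 70 s, if anything falls off the work surface, if the arm or the gripper's body presses on something with over 40 N, if the wrist force passes 120 N, or if a joint passes its speed limit or range.

ROBOT

A 6-joint arm with a two-finger parallel gripper is mounted at the origin on the work surface. World frame = base frame: x ahead of the robot, y to its left, z up, the work surface at z = 0. Lengths are in m, angles in rad, forces in N, time in s.
With the tool pointing down it reaches from about 0.275 to 0.825 m from the base axis. Payload 5.2 kg.
Tool frame: the origin (TCP) lies at the very end of the fingers, on their centre line; the grasp point (between the pads) lies 19 mm behind it; x points along the fingers, y is the direction in which the jaws open and shut, and the axes are right-handed (so a half turn about x gives the same grasp; the last joint's range is limited). The gripper opens to 93 mm and grips with 3 to 60 N. Pads are 15 mm wide; open, the fingers measure 128 mm over their backs; the gripper's body (75 mm by 188 mm) begins 65 mm behind the grasp point.
Start: joints at [-1.535, 0.259, 1.535, -0, 1.348, -0.203], TCP at [0.13, -0.534, 0.219] pointing down, gripper open.
Joint ranges: [-3.14, 3.14], [-0.91, 2.08], [0.19, 2.58], [-1.22, 4.36], [0.22, 2.71], [-3.12, 3.12]. Speed limits (rad/s): [2.57, 2.57, 3.14, 3.14, 3.14, 3.14].

INTERFACE

Orientations are given as a unit quaternion [x, y, z, w].
In Python, from bench import r gives the robot as it stands.
- The arm moves only by the tool carry_out, never from a script. Its argument "increments" is text: rows parted by semicolons, each of 6 numbers parted by spaces: the shift along the tool's x, y, z in mm, then the turn, a rotation vector about the tool's x, y, z in degrees. In form: dx dy dz ax ay az; .... A call has 1 to 8 rows; each row is the pose to reach, as a shift and turn from the pose measured when the call began, along the tool's axes at that moment; what a row does not reach only later rows make up. A row lasts 1/12 s, in which the tool goes at most 41.7 mm and 7.16 degrees, less where a joint would pass 70% of its speed; a pose out of reach is approached as far as the arm can. A call with a gripper value outside its range is refused whole. "hand" is the opening, from 0 (shut) to 1 (fully open), set as the call begins (left out, the last holds). The fingers move at their own pace and stop on an object; the grip force is fixed at half the most. Time passes only in rows, so rows that repeat a pose let the fingers close. It gives the time, the measured TCP pose, the force and the opening at its end, in the units of the state.
- r.get_state(): the state, without advancing time (a new reading comes with each control period).
- r.camera(name): name is "scene" or "top" or "wrist"; returns a dict with "pixels" (384x512x3 uint8, red, green, blue), "depth" (384x512 float32, m along the optical axis (not along the pixel's ray), 0 where there is no reading), "fx", "fy", "cx", "cy" (pixels), "xyz" and "attitude" of the camera in the world. Camera axes: x right, y down, z forward; pixel columns grow to the right and rows downward; lengths in m; the calibration is good to about 2 mm. The wrist camera is an equidistant fisheye: a pixel r from the principal point sees the ray r / f radians off the axis. A picture is of the moment at which its call begins.
- r.sign_off(): hands the job in, once; it reports no verdict.
Trained networks look in a picture, given as the dict that the camera call returned (one of the last four; its "shot" number tells which), for a name from the list of things; names that differ only in an ending like _2 or _b are one class to them, and where a whole thing is asked for, a point or a joint stands for the part that bears it (a point fixed in the world has none). Each returns a list of dicts, best first, with "conf" (0 to 1); they miss things now and then, are a little off and sometimes report something else, mostly with a low value. They report only what shows in the picture. A call takes as long as a camera call.
- r.masks_of(thing, picture): "region" (384x512 bool, what is visible of it) and "at" ([column, row] in pixels, amid what is visible of it).
The state is a dict: "time": time; "qpos": joint angles; "dq": joint speeds; "effort": joint torques, N m; "eef_pos": TCP position; "eef_rot": TCP orientation; "wrist_force": force on the tool from outside, world axes, zero at the start; "torque": the same for the moment, N m; "gripper_width": finger opening in m.
Only numpy, scipy, OpenCV 4.12 (cv2) and the standard library are available. Lean on these libraries where they do the work, as an engineer would, in place of code of your own. Each camera call takes 0.05 s, during which the arm holds its last target.

## Working session

There is one attempt and no reset: what is moved stays moved. The work goes in short steps, Python scripts to look and compute and a tool call to move; the robot and the scene stay as the last step left them, time stands still between calls to the robot, and variables do not carry over. Pictures are saved under pics/ and viewed, and the job is handed in when it is done.

Besides the shell and the picture viewer there is one more tool, called after "Request:" in YAML: its name, and indented under it one key for each argument. carry_out: Moves the arm, as the interface text tells. Its arguments: {"type":"object","properties":{"increments":{"type":"string"},"hand":{"type":"number"}},"required":["increments"]}

```bash
ls; mkdir -p pics; python3 - <<'E'
from bench import r
import cv2,numpy as np,pickle
print(r.get_state())
for n in ["scene","top","wrist"]:
    c=r.camera(n); pickle.dump(c,open(f"pics/{n}0.pkl","wb"))
    cv2.imwrite(f"pics/{n}0.png",c["pixels"][:,:,::-1])
    print(n,{k:c[k] for k in c if k not in("pixels","depth")})
E
```

```text
pics
{'time': 0.0, 'qpos': array([-1.53478945e+00,  2.59344769e-01,  1.53607060e+00,  5.53399920e-06,
        1.34799043e+00, -2.02782356e-01]), 'dq': array([-0.00146099, -0.00021409,  0.00074833,  0.00013968,  0.00105641,
       -0.00054375]), 'effort': array([ 6.14003820e-04, -4.37310684e+01, -2.84010744e+01,  7.22562382e-02,
        4.14751936e-02, -1.40993993e-04]), 'eef_pos': array([ 0.13010389, -0.53383499,  0.21782176]), 'eef_rot': array([ 0.70212789,  0.0848625 , -0.7020173 ,  0.08358518]), 'wrist_force': array([-0.12301085,  0.03490167,  0.46215787]), 'torque': array([-0.0056801 ,  0.08064619, -0.01537578]), 'gripper_width': 0.09292596540845512}
scene {'fx': 396.65042605847685, 'fy': 396.65042605847685, 'cx': 255.35940868057259, 'cy': 192.73339095002171, 'xyz': array([ 1.01860257, -0.36885569,  0.6520238 ]), 'attitude': array([ 0.82654118,  0.36660637, -0.17073395, -0.39150909]), 'shot': 1}
top {'fx': 430.4580704147124, 'fy': 430.4580704147124, 'cx': 245.1341950888725, 'cy': 189.21480968286505, 'xyz': array([0.44070321, 0.0544498 , 1.26878986]), 'attitude': array([ 0.71025182, -0.70274861,  0.0294762 , -0.02859901]), 'shot': 2}
wrist {'fx': 297.3186396354542, 'fy': 297.3186396354542, 'cx': 256.10874526064316, 'cy': 191.48432481682687, 'xyz': array([ 0.21159021, -0.51320392,  0.38360316]), 'attitude': array([ 0.77719257, -0.61063795, -0.094552  ,  0.11896604]), 'shot': 3}
```

View pics/scene0.png

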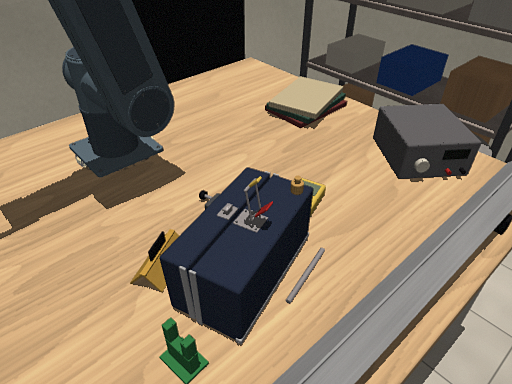

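View pics/top0.png

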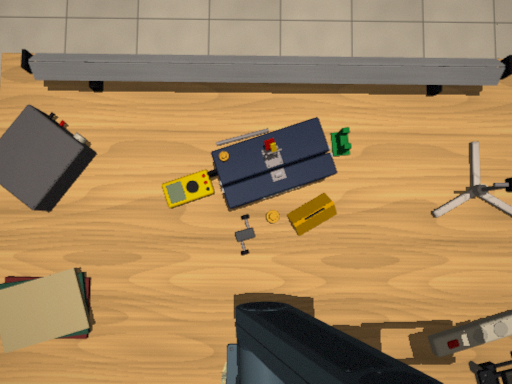

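View pics/wrist0.png

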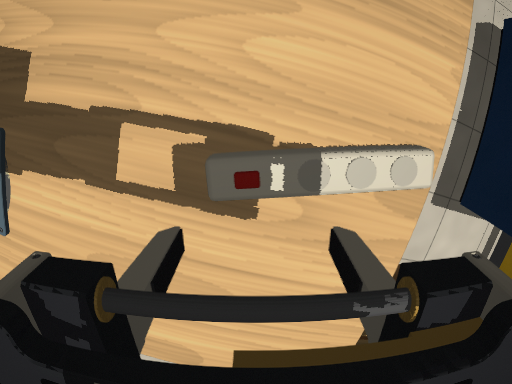

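Scene: the case is mid-bench with its latch at about (252,215). In the top view the case centre is near (273,163), the lever is red at (271,146) and the keeper is at (277,174). Next I measure the case pose.

```bash
cat > h.py <<'E'
import numpy as np,cv2,pickle
from scipy.spatial.transform import Rotation as R
def cloud(c):
    h,w=c["depth"].shape; u,v=np.meshgrid(np.arange(w),np.arange(h)); d=c["depth"]
    P=np.stack([(u-c["cx"])/c["fx"]*d,(v-c["cy"])/c["fy"]*d,d],-1)
    return P@R.from_quat(c["attitude"]).as_matrix().T+c["xyz"]
def proj(c,p):
    q=(np.asarray(p)-c["xyz"])@R.from_quat(c["attitude"]).as_matrix()
    return np.stack([q[...,0]/q[...,2]*c["fx"]+c["cx"],q[...,1]/q[...,2]*c["fy"]+c["cy"]],-1)
def projw(c,p):
    q=(np.asarray(p)-c["xyz"])@R.from_quat(c["attitude"]).as_matrix()
    rr=np.hypot(q[...,0],q[...,1]); th=np.arctan2(rr,q[...,2]); s=th/rr*c["fx"]
    return np.stack([q[...,0]*s+c["cx"],q[...,1]*s+c["cy"]],-1)
E
python3 - <<'E'
from h import *
from bench import r
for n in ["scene","top"]:
    c=r.camera(n); pickle.dump(c,open(f"pics/{n}1.pkl","wb")); P=cloud(c)
    m=r.masks_of("case",c)
    for x in m: print(n,x["conf"],x["at"],x["region"].sum())
    rg=m[0]["region"]; Q=P[rg]; 
    T=Q[(Q[:,2]>.14)&(Q[:,2]<.156)]
    rect=cv2.minAreaRect(T[:,:2].astype(np.float32)*1000); print(rect,np.median(T[:,2])); print(cv2.boxPoints(rect))
    for t in ["keeper","lever","loop","tab","bar","weight_small","weight_big","glider","meter","boss","gate","rod"]:
        for x in r.masks_of(t,c)[:2]:
            q=P[x["region"]]; print(t,round(x["conf"],2),x["at"],len(q),np.median(q,0).round(4),q.min(0).round(3),q.max(0).round(3))
E
```

```text
scene 0.56 [240.4, 249.1] 16392
((607.6795043945312, -21.0966796875), (159.48831176757812, 305.1801452636719), 18.968154907226562) 0.14965382627905277
[[ 482.66724    97.287415]
 [ 581.8638   -191.32126 ]
 [ 732.6918   -139.48077 ]
 [ 633.49524   149.1279  ]]
keeper 0.87 [201.1, 234.4] 4624 [ 0.5882 -0.1105  0.1482] [ 0.378 -0.369 -0.003] [1.019 0.26  0.652]
lever 0.89 [259.1, 206.5] 350 [ 0.6316 -0.017   0.1977] [ 0.532 -0.369  0.149] [1.019 0.078 0.652]
loop 0.76 [253.8, 184.1] 56 [ 0.6281 -0.0201  0.2402] [ 0.616 -0.034  0.231] [ 0.638 -0.003  0.253]
tab 0.7 [250.0, 188.3] 238 [ 0.6278 -0.0192  0.2151] [ 0.532 -0.369  0.138] [1.019 0.078 0.652]
bar 0.57 [251.3, 186.3] 273 [ 0.6265 -0.0161  0.2071] [ 0.528 -0.369  0.138] [1.019 0.082 0.652]
weight_small 0.79 [297.7, 185.4] 205 [0.6222 0.1045 0.1703] [ 0.455 -0.369 -0.001] [1.019 0.287 0.652]
weight_small 0.64 [179.0, 355.3] 1593 [ 0.6992 -0.2342  0.038 ] [ 0.653 -0.369 -0.001] [ 1.019 -0.2    0.652]
glider 0.74 [254.2, 189.3] 227 [ 0.6277 -0.0184  0.2142] [ 0.528 -0.369  0.138] [1.019 0.082 0.652]
glider 0.69 [156.1, 263.9] 1117 [ 
[... 1566 characters left out ...]
 0.001] [0.468 0.081 1.269]
weight_big 0.2 [241.6, 235.2] 303 [0.4139 0.0526 0.0302] [0.357 0.027 0.001] [0.469 0.082 1.269]
glider 0.64 [311.1, 218.7] 1120 [ 0.4733 -0.1403  0.0269] [ 0.412 -0.215 -0.002] [0.533 0.054 1.269]
glider 0.49 [186.2, 189.7] 1242 [0.5411 0.2176 0.034 ] [0.441 0.054 0.013] [0.597 0.294 1.269]
meter 0.81 [186.2, 187.8] 1327 [0.5411 0.2176 0.0338] [ 0.441  0.054 -0.005] [0.6   0.3   1.269]
boss 0.56 [241.7, 231.4] 283 [0.4113 0.0525 0.0304] [0.357 0.027 0.013] [0.468 0.078 1.269]
gate 0.56 [342.1, 138.9] 479 [ 0.6823 -0.22    0.0315] [ 0.441 -0.258 -0.003] [0.735 0.054 1.269]
rod 0.8 [244.8, 135.1] 166 [0.7018 0.0535 0.0129] [ 0.441 -0.01  -0.001] [0.724 0.135 1.269]
```

```bash
cat >> h.py <<'E'
YAW=np.deg2rad(18.97)
O=np.array([.5918,-.0254,0])
C=R.from_euler('z',YAW).as_matrix()
def c2w(p): return O+np.asarray(p)@C.T
def w2c(p): return (np.asarray(p)-O)@C
def tool_rot(sign=1,tilt=0):
    # tool x down (tilted about case y by tilt: fingers lean to +x), tool y = sign*case y
    a=np.array([np.sin(tilt),0,-np.cos(tilt)]); y=np.array([0,sign,0.]); z=np.cross(a,y)
    return R.from_matrix(C@np.stack([a,y,z],1))
def inc(s,pc,rot):
    R0=R.from_quat(s["eef_rot"]); d=R0.inv().apply(c2w(pc)-s["eef_pos"])*1000
    return d.round(1),np.rad2deg((R0.inv()*rot).as_rotvec()).round(2)
def st(s):
    print("t",round(s["time"],2),"case tcp mm",(w2c(s["eef_pos"])*1000).round(1),"F case",(s["wrist_force"]@C).round(2),"w",round(s["gripper_width"]*1000,1))
    m=C.T@R.from_quat(s["eef_rot"]).as_matrix(); print("toolx",m[:,0].round(3),"tooly",m[:,1].round(3))
E
python3 - <<'E'
from h import *
from bench import r
s=r.get_state(); st(s); print(R.from_quat(s["eef_rot"]).as_matrix().round(3))
for sg in (1,-1): print(inc(s,[.0,0,.40],tool_rot(sg)))
E
```

```text
t 1.55 case tcp mm [-602.1 -331.3  218.6] F case [-0.04  0.39 -0.17] w 92.9
toolx [ 0.  0. -1.] tooly [-0.092 -0.996 -0.   ]
[[ 0.     0.237 -0.972]
 [ 0.    -0.972 -0.237]
 [-1.    -0.    -0.   ]]
(array([-181.3, -385.4, -569. ]), array([1.7471e+02, 1.0000e-02, 0.0000e+00]))
(array([-181.3, -385.4, -569. ]), array([-5.29, -0.  ,  0.  ]))
```

Request:
carry_out:
  increments: "-160 0 0 -5.3 0 0; -160 0 0 -5.3 0 0; -160 0 0 -5.3 0 0; -160 0 0 -5.3 0 0; -160 -200 -280 -5.3 0 0; -160 -200 -280 -5.3 0 0; -160 -200 -280 -5.3 0 0; -160 -200 -280 -5.3 0 0"

```text
time: 2.22
eef_pos: [0.2396, -0.4069, 0.3788]
eef_rot: [0.698, 0.116, -0.697, 0.116]
wrist_force: [0.9, 0.5, 0.4]
gripper_width: 0.0926
```

```bash
python3 - <<'E'
from h import *
from bench import r
s=r.get_state(); st(s); print(inc(s,[-.07,0,.35],tool_rot(-1)))
E
```

```text
t 2.22 case tcp mm [-457.1 -246.3  378.8] F case [0.96 0.16 0.37] w 92.6
toolx [ 0.    -0.001 -1.   ] tooly [-0.001 -1.     0.001]
(array([  28.8, -246.7, -386.8]), array([-0.06, -0.01, -0.03]))
```

Request:
carry_out:
  increments: "28 -246 -386 0 0 0; 28 -246 -386 0 0 0; 28 -246 -386 0 0 0; 28 -246 -386 0 0 0; 28 -246 -386 0 0 0; 28 -246 -386 0 0 0; 28 -246 -386 0 0 0; 28 -246 -386 0 0 0"

```text
time: 2.88
eef_pos: [0.4472, -0.146, 0.3587]
eef_rot: [0.698, 0.116, -0.697, 0.117]
wrist_force: [0.6, -0.3, 0.7]
gripper_width: 0.0932
```

Request:
carry_out:
  increments: "0 -60 -90 0 0 0; 0 -60 -90 0 0 0; 0 -60 -90 0 0 0; 0 -60 -90 0 0 0"

```text
time: 3.22
eef_pos: [0.515, -0.0558, 0.3581]
eef_rot: [0.698, 0.118, -0.697, 0.118]
wrist_force: [-0.7, -0.5, -0.0]
gripper_width: 0.0928
```

```bash
python3 - <<'E'
from h import *
from bench import r
s=r.get_state(); st(s); print(inc(s,[-.07,0,.35],tool_rot(-1)))
c=r.camera("wrist"); cv2.imwrite("pics/w1.png",c["pixels"][:,:,::-1]); pickle.dump(c,open("pics/w1.pkl","wb"))
E
```

```text
t 3.22 case tcp mm [-82.5  -3.8 358.1] F case [-0.81 -0.23 -0.04] w 92.8
toolx [ 0.002  0.001 -1.   ] tooly [ 0.004 -1.    -0.001]
(array([  8.2,  -3.7, -12.5]), array([ 0.25, -0.11,  0.03]))
```

View pics/w1.png

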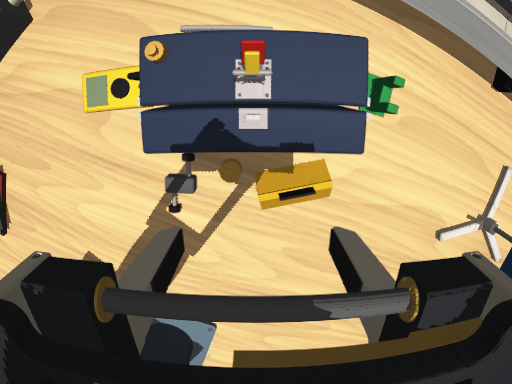

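Wrist view: the tab is yellow at about (252,60), the lever red at (252,46), the bar at (252,71), the keeper at (253,118), and the seam at row ~106. Next I locate these in 3D.

```bash
cat >> h.py <<'E'
def cloudw(c):
    h,w=c["depth"].shape; u,v=np.meshgrid(np.arange(w),np.arange(h)); d=c["depth"]
    a=(u-c["cx"])/c["fx"]; b=(v-c["cy"])/c["fy"]; th=np.hypot(a,b)+1e-9
    t=np.tan(np.minimum(th,1.5))/th
    P=np.stack([a*t*d,b*t*d,d],-1)
    return P@R.from_quat(c["attitude"]).as_matrix().T+c["xyz"]
def colors(c):
    p=c["pixels"].astype(int); r_,g,b=p[...,0],p[...,1],p[...,2]
    return {"red":(r_>110)&(g<60)&(b<60),"yellow":(r_>130)&(g>110)&(b<80)}
E
python3 - <<'E'
from h import *
s=None
c=pickle.load(open("pics/w1.pkl","rb")); P=w2c(cloudw(c))*1000
k=colors(c)
for n in k:
    m=k[n].copy(); m[:, :225]=0; m[:,280:]=0; m[85:]=0
    q=P[m]; print(n,len(q),np.median(q,0).round(1),np.percentile(q,5,axis=0).round(1),np.percentile(q,95,axis=0).round(1))
# top face + corners
Z=P[...,2]
cap=(Z>140)&(Z<156)&(np.abs(P[...,0])<150)&(np.abs(P[...,1])<190)
rect=cv2.minAreaRect(P[cap][:,:2].astype(np.float32)); print(rect)
# bright keeper/lever base
g=c["pixels"].min(-1)>120
for nm,r0,r1 in(("keeper",108,130),("base+bar",62,100)):
    m=np.zeros_like(g); m[r0:r1,230:276]=g[r0:r1,230:276]; q=P[m]; print(nm,len(q),np.median(q,0).round(1),q.min(0).round(1),q.max(0).round(1))
im=cv2.resize(c["pixels"][30:140,190:320,::-1],None,fx=6,fy=5,interpolation=cv2.INTER_CUBIC); cv2.imwrite("pics/w1c.png",im)
for z in ("scene","top"):
    c=pickle.load(open(f"pics/{z}1.pkl","rb")); P=w2c(cloud(c))*1000; k=colors(c)
    for n in k:
        m=k[n]&(np.abs(P[...,0]-45)<40)&(np.abs(P[...,1])<25)&(P[...,2]>152)&(P[...,2]<270)
        q=P[m]; print(z,n,len(q),np.median(q,0).round(1),np.percentile(q,5,axis=0).round(1),np.percentile(q,95,axis=0).round(1))
E
```

```text
red 325 [ 61.5   0.3 196.8] [ 48.2  -9.7 180.9] [ 67.5  13.8 202.3]
yellow 319 [ 39.2   1.8 245.6] [ 30.7  -3.8 234.8] [ 47.9   8.  252.9]
((15.949199676513672, 2.07171630859375), (159.54638671875, 304.6521301269531), 0.30499184131622314)
keeper 609 [-19.1   1.6 150.3] [-32.5 -16.  147.4] [  1.4  19.2 524. ]
base+bar 890 [ 20.6   0.5 150.9] [  1.4 -20.3 147.9] [ 51.2  24.2 524. ]
scene red 66 [ 61.9  -3.9 197.7] [ 49.3 -13.5 183.2] [ 68.8   8.3 202.7]
scene yellow 23 [ 43.3  -5.6 250.6] [ 33.3  -8.  239.1] [ 48.4   4.6 252.6]
top red 62 [ 60.1   3.5 198.4] [ 48.6 -10.8 184.4] [ 66.4  11.3 205.7]
top yellow 44 [ 3.750e+01 -1.000e-01  2.467e+02] [ 29.8  -5.2 237.9] [ 45.    5.2 254.9]
```

View pics/w1c.png

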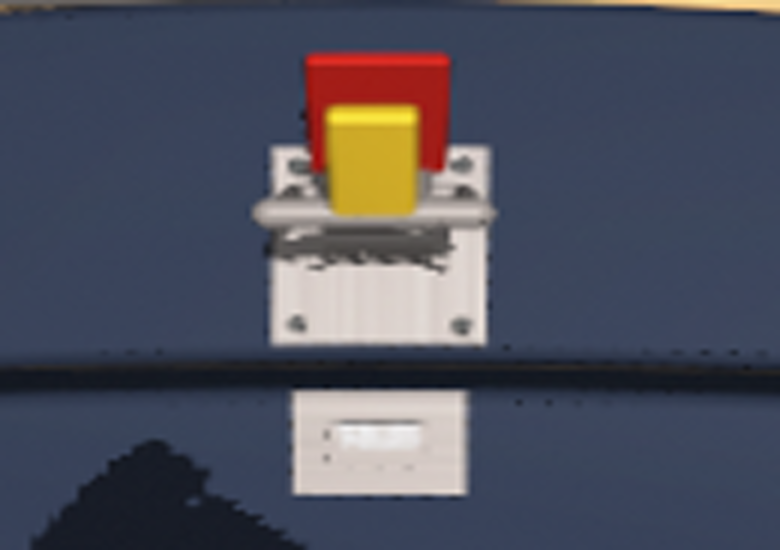

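```bash
sed -i 's/^O=.*/O=np.array([.5918,-.0254,0])+.0015*np.array([-.325,.9457,0])/' h.py; python3 - <<'E'
from h import *
from bench import r
s=r.get_state(); st(s); print(inc(s,[.0425,0,.290],tool_rot(-1)))
E
```

```text
t 3.27 case tcp mm [-84.4  -6.8 358.2] F case [-0.2   0.37 -0.91] w 92.9
toolx [ 0.    -0.001 -1.   ] tooly [ 0.003 -1.     0.001]
(array([  68.2,   -6.4, -126.9]), array([ 0.2 , -0.02, -0.04]))
```

Request:
carry_out:
  increments: "68 -6.4 -127 0.2 0 0; 68 -6.4 -127 0.2 0 0; 68 -6.4 -127 0.2 0 0; 68 -6.4 -127 0.2 0 0; 68 -6.4 -127 0.2 0 0; 68 -6.4 -127 0.2 0 0; 68 -6.4 -127 0.2 0 0"
  hand: 0.7

```text
time: 3.85
eef_pos: [0.6309, -0.0116, 0.2911]
eef_rot: [0.698, 0.116, -0.697, 0.117]
wrist_force: [-0.3, 0.2, 1.3]
gripper_width: 0.0651
```

```bash
python3 - <<'E'
from h import *
from bench import r
s=r.get_state(); st(s); print(inc(s,[.0425,0,.237],tool_rot(-1)))
for n in("wrist","scene"):
    c=r.camera(n); cv2.imwrite(f"pics/{n}2.png",c["pixels"][:,:,::-1]); pickle.dump(c,open(f"pics/{n}2.pkl","wb"))
E
```

```text
t 3.85 case tcp mm [ 41.5  -1.1 291.1] F case [-0.23  0.26  1.25] w 65.1
toolx [ 0.    -0.001 -1.   ] tooly [-0.001 -1.     0.001]
(array([54.1, -1.2, -1. ]), array([-0.06, -0.02, -0.08]))
```

View pics/wrist2.png

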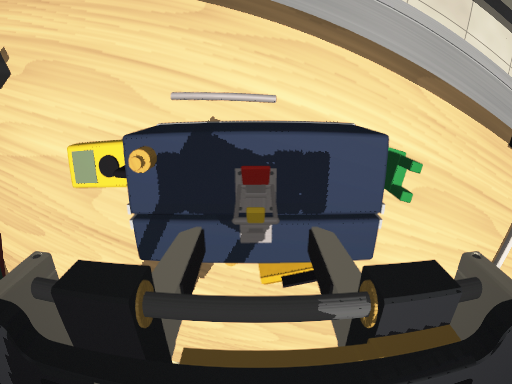

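View pics/scene2.png

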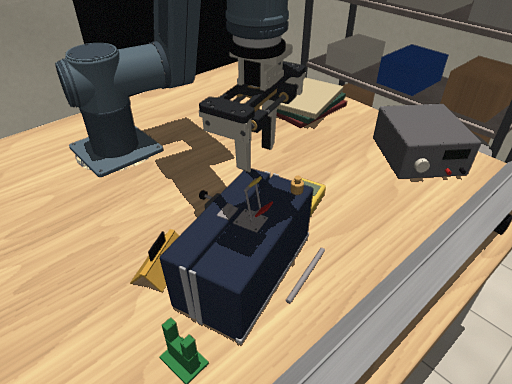

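Wrist view: the tab is at (256,215), centred between the finger tips at about columns 190 and 322. I'll measure it closer.

```bash
python3 - <<'E'
from h import *
c=pickle.load(open("pics/wrist2.pkl","rb")); P=w2c(cloudw(c))*1000
k=colors(c)
for n in k:
    m=k[n].copy(); m[:, :225]=0; m[:,290:]=0; m[235:]=0
    q=P[m]; print(n,len(q),np.median(q,0).round(1),np.percentile(q,2,axis=0).round(1),np.percentile(q,98,axis=0).round(1))
E
```

```text
return _methods._mean(a, axis=axis, dtype=dtype,
  ret = um.true_divide(
Traceback (most recent call last):
IndexError: index -1 is out of bounds for axis 0 with size 0
```

Request:
carry_out:
  increments: "36 -1.2 -0.8 0 0 0; 54 -1.2 -0.8 0 0 0; 54 -1.2 -0.8 0 0 0; 54 -1.2 -0.8 0 0 0"

```text
time: 4.28
eef_pos: [0.6307, -0.0107, 0.2388]
eef_rot: [0.698, 0.115, -0.697, 0.116]
wrist_force: [-0.5, -0.1, 0.5]
gripper_width: 0.0649
```

```bash
python3 - <<'E'
from h import *
from bench import r
s=r.get_state(); st(s); print(inc(s,[.0425,0,.237],tool_rot(-1)))
c=r.camera("wrist"); n="wrist3"; cv2.imwrite(f"pics/{n}.png",c["pixels"][:,:,::-1])
c=r.camera("scene"); n="scene3"; cv2.imwrite(f"pics/{n}.png",cv2.resize(c["pixels"][130:270,160:340,::-1],None,fx=4,fy=4))
E
```

```text
t 4.28 case tcp mm [ 41.6  -0.3 238.8] F case [-0.54  0.07  0.5 ] w 64.9
toolx [ 0.002 -0.002 -1.   ] tooly [-0.002 -1.     0.002]
(array([ 1.8, -0.3, -0.9]), array([-0.13, -0.1 , -0.12]))
```

View pics/wrist3.png

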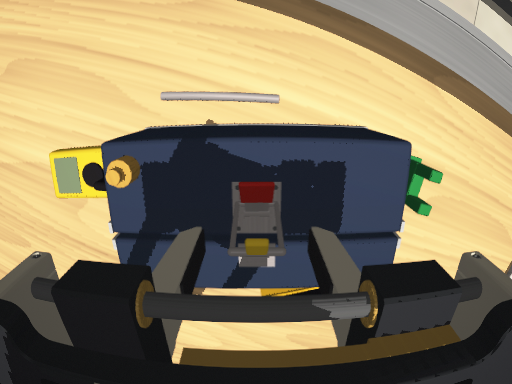

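View pics/scene3.png

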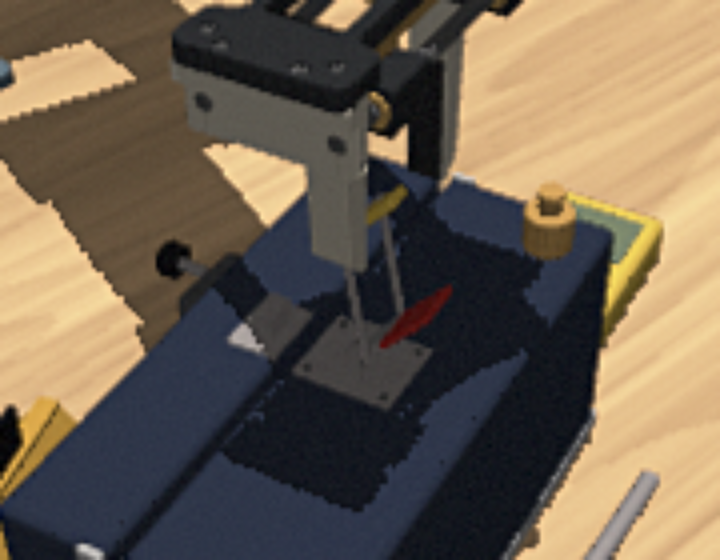

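The tab at (257,246) is centred between the fingers in the wrist view. In the scene view the finger overlaps it. Closing.

Request:
carry_out:
  increments: "1.8 -0.3 -0.9 0 0 0; 1.8 -0.3 -0.9 0 0 0; 1.8 -0.3 -0.9 0 0 0; 1.8 -0.3 -0.9 0 0 0; 1.8 -0.3 -0.9 0 0 0; 1.8 -0.3 -0.9 0 0 0; 1.8 -0.3 -0.9 0 0 0; 1.8 -0.3 -0.9 0 0 0"
  hand: 0

```text
time: 5.05
eef_pos: [0.6329, -0.0101, 0.2387]
eef_rot: [0.7, 0.115, -0.696, 0.117]
wrist_force: [-0.4, -0.5, 0.3]
gripper_width: 0.0161
```

```bash
python3 - <<'E'
from h import *
from bench import r
s=r.get_state(); st(s)
c=r.camera("wrist"); n="wrist4"; cv2.imwrite(f"pics/{n}.png",cv2.resize(c["pixels"][150:300,160:350,::-1],None,fx=4,fy=4)); pickle.dump(c,open(f"pics/{n}.pkl","wb"))
c=r.camera("scene"); n="scene4"; cv2.imwrite(f"pics/{n}.png",cv2.resize(c["pixels"][130:270,160:340,::-1],None,fx=4,fy=4)); pickle.dump(c,open(f"pics/{n}.pkl","wb"))
E
```

```text
t 5.05 case tcp mm [ 43.9  -0.4 238.7] F case [-0.55 -0.3   0.31] w 16.1
toolx [ 0.005 -0.004 -1.   ] tooly [-0.002 -1.     0.004]
```

View pics/wrist4.png

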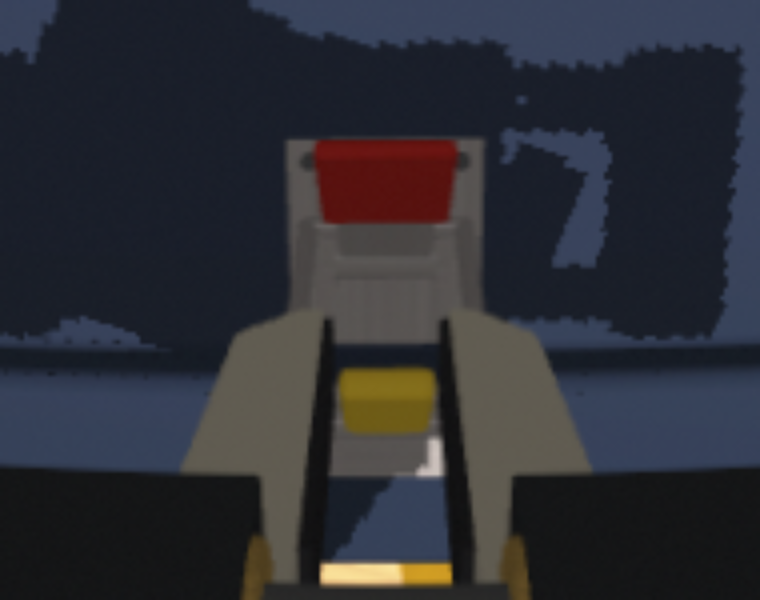

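View pics/scene4.png

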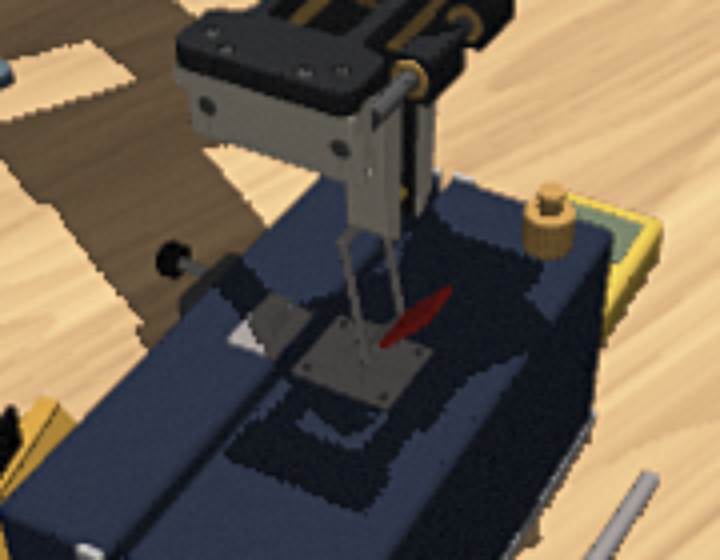

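The tab sits between the pads with a small gap left (width 16), so closing is not finished. A few more rows.

Request:
carry_out:
  increments: "0 0 0 0 0 0; 0 0 0 0 0 0; 0 0 0 0 0 0"

```text
time: 5.4
eef_pos: [0.6329, -0.0102, 0.2387]
eef_rot: [0.7, 0.115, -0.696, 0.117]
wrist_force: [0.0, 0.1, -0.9]
gripper_width: 0.0137
```

```bash
python3 - <<'E'
from h import *
from bench import r
s=r.get_state(); st(s)
th=.865
def hinge(th): return np.array([30+16*np.cos(th)+np.sin(th),158+16*np.sin(th)-np.cos(th)])
from scipy.optimize import brentq
def sol(bar):
    f=lambda t:np.linalg.norm(hinge(t)-bar)-64.2
    ts=np.linspace(.2,1.75,200); v=[f(t) for t in ts]
    for i in range(199):
        if v[i]*v[i+1]<0: return brentq(f,ts[i],ts[i+1])
    return None
def grip(bar,th,d=17):
    h=hinge(th); u=(np.array(bar)-h)/64.2; n=np.array([u[1],-u[0]]) 
    t=.622*u+.783*n
    return bar+d*t, np.rad2deg(np.arctan2(u[1],-u[0])),np.rad2deg(np.arctan2(t[1],t[0]))
for a in (80,65,50,40,30,20):
    h=hinge(th); A=np.deg2rad(a); bar=h+64.2*np.array([-np.cos(A),np.sin(A)])
    print(a,bar.round(1),[np.round(x,1) for x in grip(bar,th)])
for bar in [(-24,184),(-28,176),(-31,168),(-31,163),(-31,158),(-31,154.5),(-28,154.5),(-26,154),(-24,154)]:
    bar=np.array(bar); t=sol(bar); print(bar,t,[np.round(x,1) for x in grip(bar,t)] if t else None)
E
```

```text
t 5.4 case tcp mm [ 43.9  -0.5 238.7] F case [ 0.05  0.13 -0.87] w 13.7
toolx [ 0.005 -0.004 -1.   ] tooly [-0.002 -1.     0.004]
80 [ 30.  232.8] [array([ 41.3, 245.5]), np.float64(80.0), np.float64(48.5)]
65 [ 14.  227.7] [array([ 21.6, 242.9]), np.float64(65.0), np.float64(63.5)]
50 [-1.000e-01  2.187e+02] [array([  3.3, 235.4]), np.float64(50.0), np.float64(78.5)]
40 [ -8.  210.8] [array([ -7.6, 227.8]), np.float64(40.0), np.float64(88.5)]
30 [-14.5 201.6] [array([-17. , 218.4]), np.float64(30.0), np.float64(98.5)]
20 [-19.2 191.5] [array([-24.6, 207.6]), np.float64(20.0), np.float64(108.5)]
[-24 184] 1.0421302108027397 [array([-31.7, 199.1]), np.float64(11.4), np.float64(117.1)]
[-28 176] 1.2414512582203134 [array([-37.9, 189.8]), np.float64(2.8), np.float64(125.6)]
[-31 168] 1.4487051427235076 [array([-42.7, 180.3]), np.float64(-5.1), np.float64(133.6)]
[-31 163] 1.4909362945935472 [array([-43.7, 174.3]), np.float64(-9.7), np.float64(138.2)]
[-31 158] 1.5597061904579033 [array([-44.6, 168.3]), np.float64(-14.4), np.float64(142.9)]
[-31.  154.5] 1.6234099016873969 [array([-45.1, 164. ]), np.float64(-17.7), np.float64(146.2)]
[-28.  154.5] 1.4282355232229083 [array([-42.1, 164. ]), np.float64(-17.4), np.float64(145.9)]
[-26 154] 1.2974798105172778 [array([-40.1, 163.6]), np.float64(-17.3), np.float64(145.8)]
[-24 154] 1.1400410101876108 [array([-37.9, 163.8]), np.float64(-16.4), np.float64(144.9)]
```

```bash
cat >> h.py <<'E'
def hinge(th): return np.array([30+16*np.cos(th)+np.sin(th),158+16*np.sin(th)-np.cos(th)])
from scipy.optimize import brentq
def sol(bar):
    f=lambda t:np.linalg.norm(hinge(t)-bar)-64.2
    ts=np.linspace(0,1.75,300); v=[f(t) for t in ts]
    for i in range(299):
        if v[i]*v[i+1]<0: return brentq(f,ts[i],ts[i+1])
def tcp(bar,th,d=18,off=(2,-7.5)):
    h=hinge(th); u=(np.array(bar)-h)/64.2; n=np.array([u[1],-u[0]]) 
    return bar+d*(.622*u+.783*n)+np.array(off)
E
python3 - <<'E'
from h import *
p0=None
for a in (80,73,66,59,52,45,39,33,27,21):
    h=hinge(.865); A=np.deg2rad(a); bar=h+64.2*np.array([-np.cos(A),np.sin(A)]); p=tcp(bar,.865)
    if p0 is None:p0=p
    print(a,p.round(1),"dx %.1f dz %.1f"%(-(p-p0)[1],-(p-p0)[0]))
E
```

```text
80 [ 43.9 238.7] dx -0.0 dz -0.0
73 [ 34.6 238.3] dx 0.5 dz 9.4
66 [ 25.3 236.6] dx 2.1 dz 18.6
59 [ 16.4 233.9] dx 4.8 dz 27.5
52 [  7.8 230.1] dx 8.6 dz 36.1
45 [-2.000e-01  2.253e+02] dx 13.4 dz 44.1
39 [ -6.6 220.4] dx 18.3 dz 50.5
33 [-12.4 214.9] dx 23.8 dz 56.3
27 [-17.6 208.8] dx 29.9 dz 61.6
21 [-22.2 202.2] dx 36.5 dz 66.1
```

Request:
carry_out:
  increments: "0.5 0 9.4 0 0 0; 2.1 0 18.6 0 0 0; 4.8 0 27.5 0 0 0; 8.6 0 36.1 0 0 0; 13.4 0 44.1 0 0 0; 13.4 0 44.1 0 0 0"

```text
time: 5.9
eef_pos: [0.5907, -0.0247, 0.2254]
eef_rot: [0.7, 0.114, -0.695, 0.117]
wrist_force: [0.7, 0.2, 2.0]
gripper_width: 0.0137
```

```bash
cat > look.py <<'E'
import sys
from h import *
from bench import r
s=r.get_state(); st(s); k=sys.argv[1]
c=r.camera("wrist"); n="wrist"+k; cv2.imwrite(f"pics/{n}.png",cv2.resize(c["pixels"][130:310,140:370,::-1],None,fx=3,fy=3)); pickle.dump(c,open(f"pics/{n}.pkl","wb"))
c=r.camera("scene"); n="scene"+k; cv2.imwrite(f"pics/{n}.png",cv2.resize(c["pixels"][130:270,160:340,::-1],None,fx=4,fy=4)); pickle.dump(c,open(f"pics/{n}.pkl","wb"))
E
python3 look.py 5
```

```text
t 5.9 case tcp mm [ -0.8  -0.5 225.4] F case [ 0.69 -0.04  2.04] w 13.7
toolx [ 0.006 -0.004 -1.   ] tooly [-0.002 -1.     0.004]
```

View pics/scene5.png

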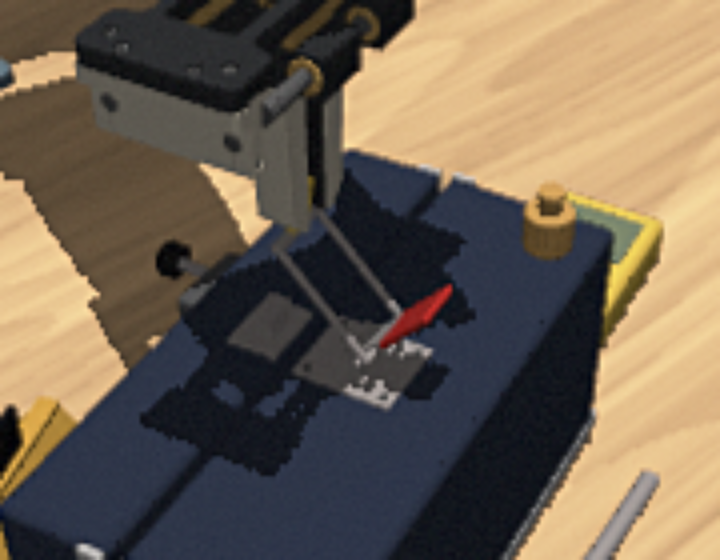

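View pics/wrist5.png

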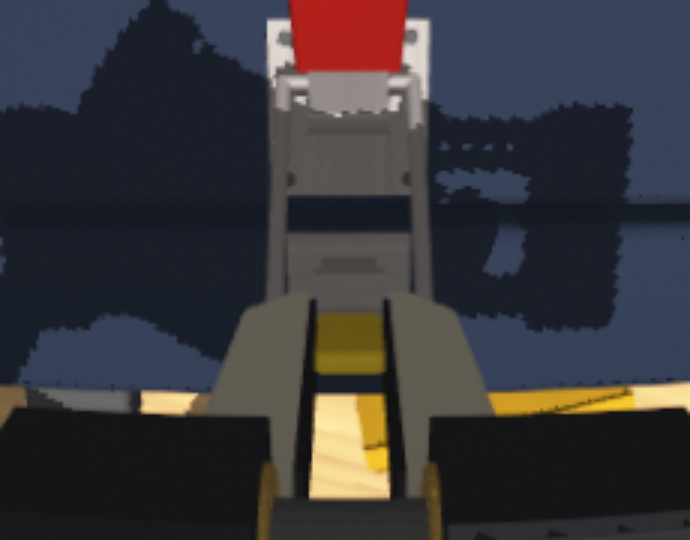

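The loop follows, held by the tab. In the wrist crop the keeper (350,265) is centred between the wires. Next waypoints.

```bash
python3 - <<'E'
from h import *
p0=np.array([-.8,225.4])
for bar in [(-8.7,210),(-14.5,201.6),(-19.2,191.5),(-23,186),(-27,180),(-30,174),(-31.5,168),(-31.5,164),(-31.5,160),(-31.5,156),(-31,154)]:
    bar=np.array(bar); t=sol(bar) if bar[0]<-20 else .865; p=tcp(bar,t)
    print(bar,t,p.round(1),"dx %.1f dz %.1f"%(-(p-p0)[1],-(p-p0)[0]))
E
```

```text
[ -8.7 210. ] 0.865 [ -6.5 220.5] dx 4.9 dz 5.7
[-14.5 201.6] 0.865 [-15.2 211.9] dx 13.5 dz 14.4
[-19.2 191.5] 0.865 [-22.9 201.1] dx 24.3 dz 22.1
[-23 186] 1.0053671941823192 [-28.6 194.8] dx 30.6 dz 27.8
[-27 180] 1.1976166130115025 [-34.5 187.8] dx 37.6 dz 33.7
[-30 174] 1.3682731416948417 [-39.1 180.7] dx 44.7 dz 38.3
[-31.5 168. ] 1.4808393107931186 [-41.9 173.5] dx 51.9 dz 41.1
[-31.5 164. ] 1.5125447189868908 [-42.7 168.7] dx 56.7 dz 41.9
[-31.5 160. ] 1.560962064322797 [-43.5 163.8] dx 61.6 dz 42.7
[-31.5 156. ] 1.6259798008868438 [-44.2 158.9] dx 66.5 dz 43.4
[-31 154] 1.6335269004548967 [-44.  156.4] dx 69.0 dz 43.2
```

Request:
carry_out:
  increments: "5 0 6 0 0 0; 13.5 0 14.5 0 0 0; 24 0 22 0 0 0; 30.5 0 28 0 0 0; 37.5 0 33.7 0 0 0; 44.5 0 38.3 0 0 0; 48 0 40 0 0 0; 48 0 40 0 0 0"

```text
time: 6.67
eef_pos: [0.5557, -0.0369, 0.1773]
eef_rot: [0.701, 0.115, -0.694, 0.117]
wrist_force: [4.8, 2.6, -0.2]
gripper_width: 0.0132
```

```bash
python3 look.py 6; python3 - <<'E'
from h import *
c=pickle.load(open("pics/wrist6.pkl","rb")); P=w2c(cloudw(c))*1000
k=(c["pixels"][...,0]>100)&(c["pixels"][...,1]<50)
k[:,:220]=0;k[:,300:]=0; q=P[k]; print(len(q),q.min(0),q.max(0))
E
```

```text
t 6.67 case tcp mm [-37.9  -0.7 177.3] F case [ 5.36  0.95 -0.18] w 13.2
toolx [ 0.01  -0.004 -1.   ] tooly [-0.002 -1.     0.004]
2277 [ 43.99004523 -15.955235   148.05515855] [ 73.70592973  18.19851244 343.77259903]
```

View pics/scene6.png

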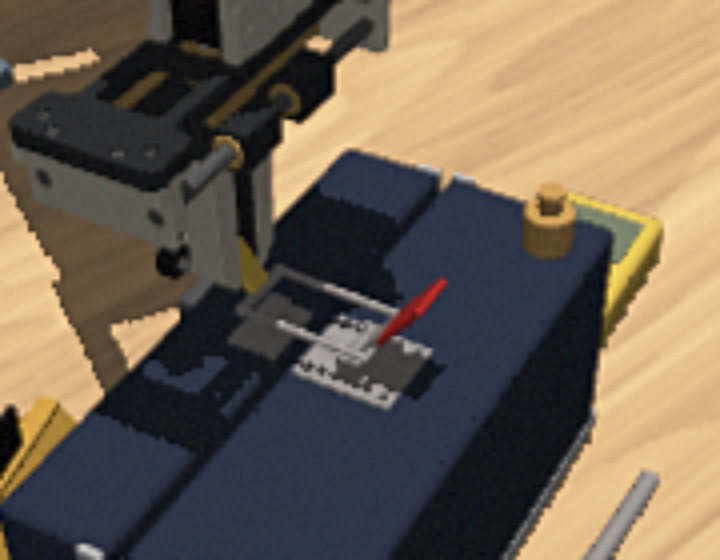

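View pics/wrist6.png

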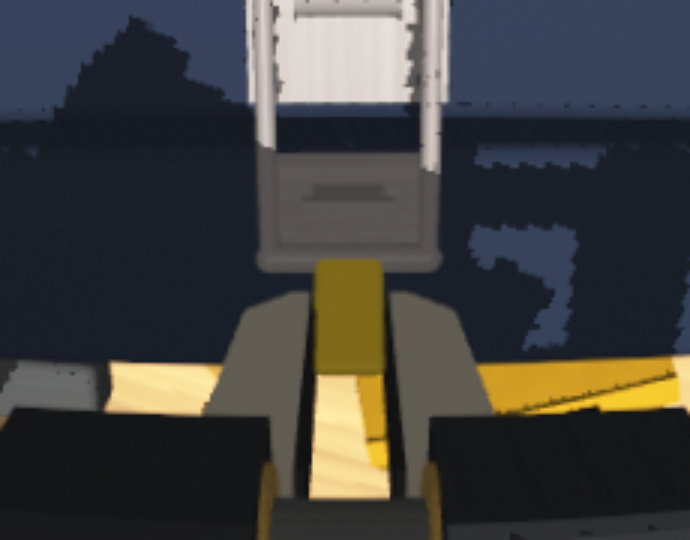

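The loop is now nearly level, with the bar at (350,262) in the wrist crop, beyond the keeper lip at (350,190). The lever has risen only a little, so the tab may have slid in the pads. I'll measure.

```bash
python3 - <<'E'
from h import *
c=pickle.load(open("pics/wrist6.pkl","rb")); P=w2c(cloudw(c))*1000
def pt(x,y): # crop px
    u=140+x/3; v=130+y/3; u0,v0=int(u),int(v); return P[v0-0:v0+2,u0:u0+2].reshape(-1,3)
for n,x,y in(("bar",300,262),("bar2",400,262),("bar3",350,256),("tabTop",350,268),("tabmid",350,320),("tabend",350,365),("lip",350,190),("wireL",266,150),("keeperplate",300,230),("base",350,50)):
    print(n,pt(x,y).round(1).tolist())
c=pickle.load(open("pics/scene6.pkl","rb")); P=w2c(cloud(c))*1000
p=c["pixels"].astype(int)
m=(p[...,0]>110)&(p[...,1]<70)&(p[...,2]<70)&(np.abs(P[...,1])<40)&(P[...,0]<120); q=P[m]; print("red",q.min(0),q.max(0)); i=q[:,2]>np.percentile(q[:,2],80); print(q[i].mean(0),q[~i].mean(0))
for n,x,y in(("bar",282,270),("bar",255,300),("tab",252,275)): 
    v,u=130+y//4,160+x//4; print(n,P[v-1:v+2,u-1:u+2].reshape(-1,3).round(1).tolist())
E
```

```text
bar [[-23.6, 10.4, 173.3], [-23.6, 9.7, 173.3], [-24.2, 10.4, 173.5], [-24.4, 9.8, 173.0]]
bar2 [[-23.5, -10.0, 173.9], [-23.8, -10.7, 173.0], [-24.2, -10.0, 173.7], [-23.7, -10.5, 175.0]]
bar3 [[-22.5, 0.5, 172.9], [-22.2, -0.1, 173.5], [-22.7, 0.5, 174.1], [-22.7, -0.1, 174.1]]
tabTop [[-24.1, 0.5, 175.5], [-23.9, -0.1, 175.8], [-25.0, 0.5, 174.9], [-24.9, -0.1, 175.2]]
tabmid [[-31.2, 0.5, 184.6], [-31.1, -0.0, 184.9], [-31.8, 0.5, 184.8], [-31.5, -0.0, 185.4]]
tabend [[-37.0, 0.6, 192.7], [-37.3, 0.0, 192.0], [-37.8, 0.6, 192.4], [-38.3, 0.0, 191.4]]
lip [[-14.0, 0.4, 154.3], [-13.6, -0.3, 155.7], [-14.2, 0.4, 156.1], [-14.3, -0.3, 155.6]]
wireL [[-0.3, 17.2, 172.0], [-0.3, 16.6, 172.2], [-1.1, 17.2, 171.6], [-0.4, 16.4, 174.0]]
keeperplate [[-24.6, 11.5, 150.4], [-20.8, 10.2, 161.0], [-25.8, 11.5, 149.1], [-21.6, 10.3, 160.6]]
base [[17.0, 0.3, 150.8], [17.1, -0.4, 151.2], [16.3, 0.3, 150.5], [16.3, -0.4, 150.7]]
red [ 44.46728526 -16.26690959 180.50673338] [ 66.07142813   7.80708461 206.38667567]
[ 64.80018327  -1.69374756 205.61620342] [ 56.77545339  -7.11652937 196.11762867]
bar [[-22.9, 11.4, 175.9], [-22.0, 13.5, 174.7], [-22.3, 17.3, 171.8], [-22.4, 10.5, 174.2], [-21.8, 13.0, 172.7], [-20.3, 14.0, 172.5], [-21.4, 8.8, 173.5], [-20.5, 10.8, 172.4], [-18.6, 11.4, 172.7]]
bar [[-23.3, -12.5, 174.1], [-21.7, -11.6, 174.0], [-21.3, -8.9, 172.2], [-22.0, -14.5, 173.7], [-21.1, -12.7, 172.7], [-21.4, -9.0, 169.8], [-21.2, -15.9, 172.7], [-21.1, -12.8, 170.3], [-25.4, -3.4, 161.3]]
tab [[-28.8, -3.1, 181.6], [-28.1, -1.0, 180.4], [-26.4, -0.2, 180.5], [-26.5, -6.7, 182.9], [-26.7, -3.1, 180.1], [-26.2, -0.7, 178.5], [-26.5, -6.9, 180.6], [-25.9, -4.5, 179.0], [-24.7, -3.0, 178.4]]
```

Bar at (-23,171), lever ~0.95 rad, and the pads still hold the outer half of the tab. I'll pull a little further and watch for slip.

Request:
carry_out:
  increments: "0 0 3 0 0 0; 0 0 5 0 0 0; 1 0 7 0 0 0; 1 0 7 0 0 0"

```text
time: 7.1
eef_pos: [0.5518, -0.0383, 0.1773]
eef_rot: [0.703, 0.115, -0.692, 0.117]
wrist_force: [6.8, 3.8, 1.1]
gripper_width: 0.0132
```

```bash
cat > meas.py <<'E'
import sys
from h import *
k=sys.argv[1]
c=pickle.load(open(f"pics/wrist{k}.pkl","rb")); P=w2c(cloudw(c))*1000
# column profile along the latch middle (y~0) and off-middle (y~11) : case x -> z
for y0 in (0,11,-11):
    m=(np.abs(P[...,1]-y0)<1.5)&(P[...,0]>-60)&(P[...,0]<80)&(P[...,2]>140)&(P[...,2]<230)
    q=P[m]; q=q[np.argsort(q[:,0])]
    print(y0,[(int(a),int(round(b))) for a,b in [(x,q[(q[:,0]>=x)&(q[:,0]<x+2)][:,2].max()) for x in range(-50,76,2) if ((q[:,0]>=x)&(q[:,0]<x+2)).any()]])
c=pickle.load(open(f"pics/scene{k}.pkl","rb")); P=w2c(cloud(c))*1000
p=c["pixels"].astype(int)
m=(p[...,0]>90)&(p[...,1]<60)&(p[...,2]<60)&(np.abs(P[...,1])<40)&(P[...,0]<120)&(P[...,0]>0); q=P[m]
if len(q): d=np.hypot(q[:,0]-30,q[:,2]-158); i=d>45; print("lever angles",np.median(np.arctan2(q[i,2]-158,q[i,0]-30)).round(2),i.sum(), "end",q[i].mean(0).round(1))
E
python3 look.py 7;python3 meas.py 7
```

```text
t 7.1 case tcp mm [-42.   -0.7 177.3] F case [7.67 1.38 1.14] w 13.2
toolx [ 0.015 -0.005 -1.   ] tooly [-0.002 -1.     0.005]
0 [(-46, 191), (-44, 193), (-42, 193), (-40, 192), (-38, 190), (-36, 187), (-34, 184), (-32, 182), (-30, 181), (-28, 177), (-26, 175), (-24, 163), (-22, 162), (-20, 162), (-18, 163), (-16, 163), (-14, 156), (-12, 152), (-10, 152), (-8, 151), (-6, 147), (0, 148), (2, 150), (4, 151), (6, 151), (8, 151), (10, 152), (12, 152), (14, 151), (16, 152), (18, 152), (20, 152), (22, 151), (24, 160), (26, 162), (28, 164), (30, 166), (32, 173), (34, 178), (36, 181), (38, 189), (40, 192), (42, 197), (44, 203), (46, 209), (48, 212), (50, 212), (52, 212), (58, 151), (60, 151), (62, 152), (64, 150), (66, 151), (68, 150), (70, 151), (72, 151), (74, 151)]
11 [(-46, 149), (-44, 149), (-42, 150), (-40, 149), (-36, 229), (-34, 230), (-32, 151), (-30, 175), (-28, 175), (-26, 174), (-24, 162), (-22, 161), (-20, 162), (-18, 162), (-16, 162), (-14, 151), (-12, 152), (-10, 151), (-8, 151), (-6, 147), (0, 149), (2, 149), (4, 151), (6, 152), (8, 152), (10, 151), (12, 151), (14, 151), (16,
[... 282 characters left out ...]
(72, 151), (74, 151)]
-11 [(-46, 149), (-44, 149), (-42, 150), (-40, 149), (-36, 230), (-34, 230), (-32, 151), (-30, 174), (-28, 175), (-26, 175), (-24, 151), (-22, 150), (-20, 151), (-18, 151), (-16, 151), (-14, 151), (-12, 152), (-10, 152), (-8, 152), (-6, 145), (0, 149), (2, 150), (4, 151), (6, 151), (8, 152), (10, 152), (12, 151), (14, 151), (16, 152), (18, 152), (20, 151), (22, 153), (24, 162), (26, 163), (28, 163), (30, 163), (32, 163), (34, 174), (36, 175), (38, 188), (40, 193), (42, 197), (44, 203), (46, 207), (48, 212), (50, 213), (52, 212), (58, 150), (60, 151), (62, 150), (64, 150), (66, 150), (68, 150), (70, 151), (72, 151), (74, 151)]
lever angles 1.19 31 end [ 51.3  -4.9 210.6]
```

View pics/wrist7.png

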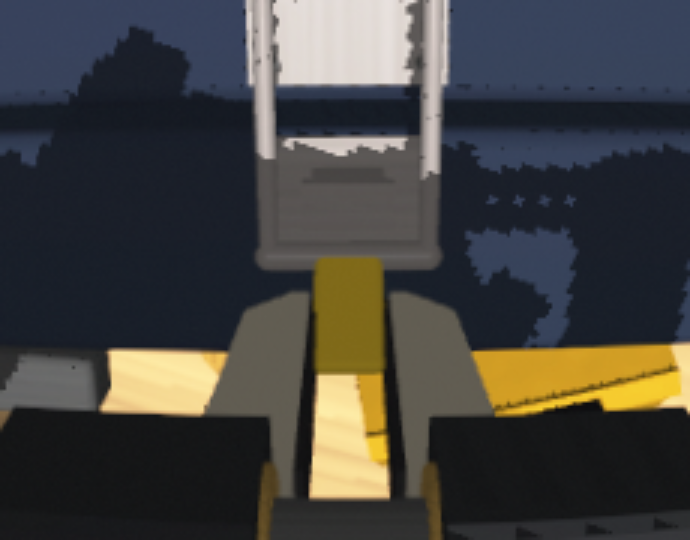

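No slip: the lever rose to ~1.19 rad and the bar is at (-28,171.7), with the lip edge at about -25 (the profile's z=162 band). Continuing.

```bash
python3 - <<'E'
from h import *
p0=np.array([-42,177.3])
for bar in [(-28,171.7),(-30,171),(-31,169),(-31.5,166),(-31.5,163),(-31.5,160),(-31.5,157),(-31.5,155),(-29,154),(-27,154),(-25,154)]:
    bar=np.array(bar); t=sol(bar); p=tcp(bar,t,19,(-3.1,-10))
    print(bar,round(t,2),p.round(1),"dx %.1f dz %.1f"%(-(p-p0)[1],-(p-p0)[0]))
E
```

```text
[-28.  171.7] 1.24 [-43.2 176.4] dx 0.9 dz 1.2
[-30 171] 1.37 [-45.5 175.4] dx 1.9 dz 3.5
[-31 169] 1.44 [-47. 173.] dx 4.3 dz 5.0
[-31.5 166. ] 1.49 [-48.2 169.3] dx 8.0 dz 6.2
[-31.5 163. ] 1.52 [-48.8 165.6] dx 11.7 dz 6.8
[-31.5 160. ] 1.56 [-49.4 161.9] dx 15.4 dz 7.4
[-31.5 157. ] 1.61 [-49.9 158.2] dx 19.1 dz 7.9
[-31.5 155. ] 1.64 [-50.3 155.7] dx 21.6 dz 8.3
[-29 154] 1.51 [-47.9 154.5] dx 22.8 dz 5.9
[-27 154] 1.37 [-45.9 154.6] dx 22.7 dz 3.9
[-25 154] 1.22 [-43.7 154.8] dx 22.5 dz 1.7
```

Request:
carry_out:
  increments: "0.5 0 4 0 0 0; 1 0 6 0 0 0; 3 0 7.5 0 0 0; 5 0 8 0 0 0; 5 0 8 0 0 0"

```text
time: 7.62
eef_pos: [0.5463, -0.0402, 0.1724]
eef_rot: [0.704, 0.115, -0.691, 0.116]
wrist_force: [5.3, 3.6, 0.9]
gripper_width: 0.0135
```

```bash
python3 look.py 8;python3 meas.py 8 | cut -c1-480
```

```text
t 7.62 case tcp mm [-47.9  -0.7 172.4] F case [6.15 1.68 0.87] w 13.5
toolx [ 0.019 -0.005 -1.   ] tooly [-0.002 -1.     0.005]
0 [(-50, 187), (-48, 188), (-46, 187), (-44, 185), (-42, 183), (-40, 181), (-38, 179), (-36, 176), (-34, 174), (-32, 173), (-30, 170), (-28, 168), (-26, 162), (-24, 163), (-22, 162), (-20, 162), (-18, 163), (-16, 162), (-14, 158), (-12, 151), (-10, 152), (-8, 151), (-6, 147), (0, 148), (2, 150), (4, 151), (6, 152), (8, 152), (10, 151), (12, 152), (14, 152), (16, 152), (18, 152), (20, 151), (22, 152), (24, 159), (26, 163), (28, 172), (30, 195), (32, 215), (34, 216), (36, 216),
11 [(-50, 149), (-48, 149), (-46, 149), (-44, 149), (-42, 230), (-40, 230), (-36, 149), (-34, 171), (-32, 172), (-30, 171), (-28, 168), (-26, 161), (-24, 162), (-22, 162), (-20, 162), (-18, 163), (-16, 162), (-14, 161), (-12, 151), (-10, 152), (-8, 152), (-6, 146), (0, 148), (2, 150), (4, 151), (6, 152), (8, 152), (10, 153), (12, 152), (14, 152), (16, 152), (18, 152), (20, 152), (22, 151), (24, 162), (26, 163), (28, 172), (30, 194), (32, 216), (34, 217), (36, 216), (40, 151),
-11 [(-50, 149), (-48, 149), (-46, 149), (-44, 149), (-42, 230), (-40, 230), (-36, 149), (-34, 171), (-32, 171), (-30, 172), (-28, 168), (-26, 150), (-24, 152), (-22, 151), (-20, 151), (-18, 162), (-16, 162), (-14, 151), (-12, 151), (-10, 152), (-8, 151), (-6, 147), (0, 148), (2, 150), (4, 151), (6, 151), (8, 152), (10, 152), (12, 152), (14, 152), (16, 152), (18, 152), (20, 152), (22, 152), (24, 163), (26, 163), (28, 163), (30, 194), (32, 215), (34, 216), (36, 216), (40, 152)
lever angles 1.46 27 end [ 36.5  -6.  215. ]
```

Request:
carry_out:
  increments: "3 0 2 0 0 0; 6 0 2.8 0 0 0; 9 0 3.3 0 0 0; 11 0 3.6 0 0 0; 11 0 3.6 0 0 0"

```text
time: 8.13
eef_pos: [0.5439, -0.0411, 0.1611]
eef_rot: [0.705, 0.115, -0.69, 0.116]
wrist_force: [3.7, 3.1, 0.9]
gripper_width: 0.013
```

```bash
python3 look.py 9;python3 meas.py 9 | cut -c1-460
```

```text
t 8.13 case tcp mm [-50.4  -0.7 161.1] F case [4.51 1.73 0.88] w 13.0
toolx [ 0.02  -0.005 -1.   ] tooly [-0.002 -1.     0.005]
0 [(-50, 177), (-48, 176), (-46, 175), (-44, 172), (-42, 171), (-40, 170), (-38, 169), (-36, 166), (-34, 165), (-32, 164), (-30, 162), (-28, 162), (-26, 163), (-24, 162), (-22, 163), (-20, 163), (-18, 162), (-16, 163), (-14, 159), (-12, 151), (-10, 151), (-8, 151), (-6, 146), (0, 148), (2, 149), (4, 151), (6, 152), (8, 152), (10, 152), (12, 152), (14, 153), (16, 152), (18, 151), (20, 152), (22, 152), (24, 161), (26, 163), (28, 216), (30, 217), (32, 216), (
11 [(-48, 148), (-46, 149), (-44, 229), (-42, 225), (-40, 149), (-38, 149), (-34, 161), (-32, 162), (-30, 163), (-28, 160), (-26, 161), (-24, 162), (-22, 162), (-20, 163), (-18, 162), (-16, 163), (-14, 151), (-12, 152), (-10, 152), (-8, 151), (-6, 147), (0, 148), (2, 150), (4, 151), (6, 151), (8, 152), (10, 152), (12, 152), (14, 152), (16, 152), (18, 152), (20, 152), (22, 152), (24, 163), (26, 162), (28, 215), (30, 217), (32, 217), (34, 163), (36, 153), (3
-11 [(-48, 149), (-46, 149), (-44, 223), (-42, 221), (-40, 149), (-34, 162), (-32, 162), (-30, 162), (-28, 159), (-26, 151), (-24, 151), (-22, 162), (-20, 162), (-18, 162), (-16, 161), (-14, 151), (-12, 152), (-10, 151), (-8, 152), (-6, 147), (0, 147), (2, 150), (4, 150), (6, 152), (8, 151), (10, 152), (12, 152), (14, 152), (16, 152), (18, 152), (20, 152), (22, 152), (24, 163), (26, 162), (28, 216), (30, 217), (32, 216), (34, 162), (36, 153), (38, 152), (4
lever angles 1.53 30 end [ 32.   -5.1 214.4]
```

View pics/scene9.png

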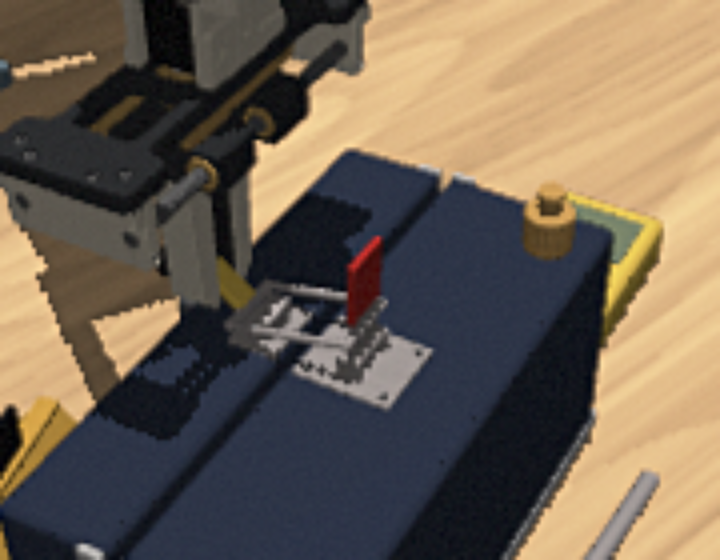

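Bar at (-31.7,159), clear of the lip and still outside it, with the lever upright at about 1.53 rad. Lowering the last 5 mm.

Request:
carry_out:
  increments: "2 0 1.5 0 0 0; 4 0 1.8 0 0 0; 5.3 0 2 0 0 0; 5.3 0 2 0 0 0"

```text
time: 8.57
eef_pos: [0.5428, -0.0415, 0.1559]
eef_rot: [0.705, 0.115, -0.69, 0.116]
wrist_force: [4.3, 3.5, 1.3]
gripper_width: 0.013
```

```bash
python3 look.py 10;python3 meas.py 10 | cut -c1-460
```

```text
t 8.57 case tcp mm [-51.6  -0.8 155.9] F case [5.19 1.89 1.26] w 13.0
toolx [ 0.022 -0.005 -1.   ] tooly [-0.002 -1.     0.005]
0 [(-50, 171), (-48, 170), (-46, 168), (-44, 167), (-42, 165), (-40, 164), (-38, 163), (-36, 162), (-34, 160), (-32, 159), (-30, 158), (-28, 156), (-26, 162), (-24, 163), (-22, 163), (-20, 163), (-18, 163), (-16, 163), (-14, 163), (-12, 152), (-10, 152), (-8, 151), (-6, 146), (0, 149), (2, 150), (4, 150), (6, 152), (8, 152), (10, 152), (12, 152), (14, 152), (16, 152), (18, 152), (20, 152), (22, 152), (24, 216), (26, 217), (28, 217), (30, 194), (32, 175), (
11 [(-46, 224), (-44, 223), (-42, 175), (-40, 149), (-38, 149), (-34, 157), (-32, 158), (-30, 158), (-28, 155), (-26, 162), (-24, 162), (-22, 162), (-20, 162), (-18, 162), (-16, 162), (-14, 151), (-12, 151), (-10, 152), (-8, 152), (-6, 147), (0, 149), (2, 150), (4, 151), (6, 151), (8, 152), (10, 152), (12, 152), (14, 152), (16, 151), (18, 151), (20, 152), (22, 151), (24, 217), (26, 217), (28, 216), (30, 192), (32, 175), (34, 162), (36, 152), (38, 152), (40
-11 [(-46, 216), (-44, 218), (-42, 150), (-40, 149), (-38, 149), (-34, 158), (-32, 158), (-30, 158), (-28, 155), (-26, 151), (-24, 151), (-22, 151), (-20, 151), (-18, 151), (-16, 151), (-14, 152), (-12, 151), (-10, 151), (-8, 152), (-6, 147), (0, 149), (2, 150), (4, 151), (6, 152), (8, 151), (10, 152), (12, 152), (14, 153), (16, 152), (18, 152), (20, 152), (22, 152), (24, 216), (26, 217), (28, 216), (30, 194), (32, 175), (34, 163), (36, 152), (38, 151), (4
lever angles 1.59 31 end [ 28.4  -4.7 214.2]
```

Bar top is at ~158 and must be below ~157.5. I'll lower about 2 mm more, then move it under the lip.

Request:
carry_out:
  increments: "1.2 0 1.2 0 0 0; 2.2 0 1.2 0 0 0; 2.2 0 0 0 0 0; 2.2 0 -2 0 0 0; 2.2 0 -4 0 0 0; 2.2 0 -5 0 0 0; 2.2 0 -5 0 0 0"

```text
time: 9.25
eef_pos: [0.5446, -0.0406, 0.1526]
eef_rot: [0.703, 0.115, -0.692, 0.116]
wrist_force: [-4.8, -0.8, 1.5]
gripper_width: 0.0129
```

```bash
python3 look.py 11;python3 meas.py 11 | cut -c1-460
```

```text
t 9.25 case tcp mm [-49.5  -0.5 152.6] F case [-4.83  0.79  1.54] w 12.9
toolx [ 0.015 -0.004 -1.   ] tooly [-0.002 -1.     0.004]
0 [(-50, 168), (-48, 167), (-46, 166), (-44, 165), (-42, 164), (-40, 162), (-38, 161), (-36, 160), (-34, 159), (-32, 157), (-30, 156), (-28, 155), (-26, 163), (-24, 162), (-22, 163), (-20, 162), (-18, 163), (-16, 163), (-14, 156), (-12, 152), (-10, 151), (-8, 151), (-6, 147), (0, 148), (2, 149), (4, 152), (6, 151), (8, 151), (10, 151), (12, 152), (14, 151), (16, 152), (18, 152), (20, 152), (22, 152), (24, 162), (26, 163), (28, 186), (30, 216), (32, 217), (
11 [(-44, 216), (-42, 220), (-40, 182), (-38, 149), (-36, 149), (-34, 150), (-32, 154), (-30, 155), (-28, 155), (-26, 162), (-24, 162), (-22, 162), (-20, 162), (-18, 162), (-16, 163), (-14, 151), (-12, 152), (-10, 152), (-8, 151), (-6, 147), (0, 148), (2, 150), (4, 152), (6, 151), (8, 152), (10, 152), (12, 152), (14, 152), (16, 151), (18, 152), (20, 152), (22, 152), (24, 162), (26, 163), (28, 188), (30, 216), (32, 217), (34, 217), (36, 151), (38, 152), (40
-11 [(-44, 212), (-42, 213), (-40, 149), (-38, 150), (-36, 150), (-34, 149), (-32, 154), (-30, 156), (-28, 156), (-26, 161), (-24, 161), (-22, 160), (-20, 160), (-18, 151), (-16, 158), (-14, 152), (-12, 152), (-10, 151), (-8, 151), (-6, 147), (0, 148), (2, 150), (4, 151), (6, 152), (8, 152), (10, 152), (12, 151), (14, 151), (16, 152), (18, 152), (20, 152), (22, 152), (24, 162), (26, 163), (28, 186), (30, 217), (32, 216), (34, 216), (36, 151), (38, 152), (4
lever angles 1.51 28 end [ 33.8  -5.3 214.6]
```

View pics/wrist11.png

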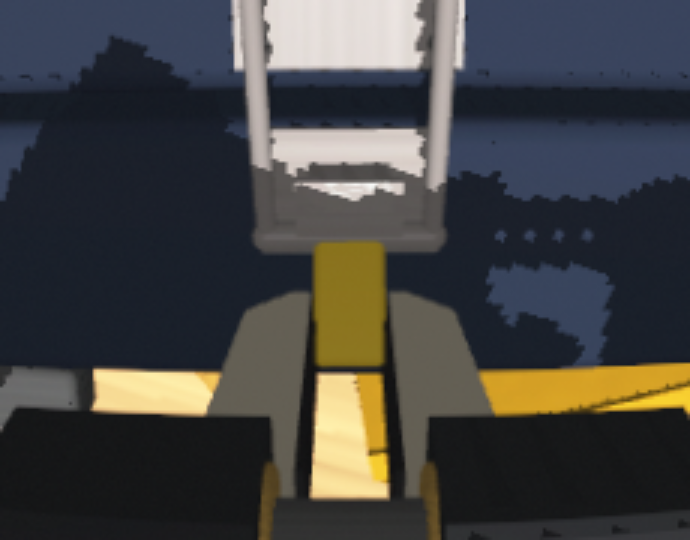

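Bar top is now ~156, low enough to pass under the lip. Pushing +x under it.

Request:
carry_out:
  increments: "0 0 -2 0 0 0; 0 0 -4 0 0 0; 0 0 -6 0 0 0; 0 0 -7.5 0 0 0; 0 0 -7.5 0 0 0"

```text
time: 9.77
eef_pos: [0.5475, -0.0396, 0.1523]
eef_rot: [0.699, 0.115, -0.696, 0.117]
wrist_force: [-12.8, -4.7, 10.4]
gripper_width: 0.0129
```

```bash
python3 look.py 12;python3 meas.py 12 | cut -c1-460
```

```text
t 9.77 case tcp mm [-46.5  -0.5 152.3] F case [-13.64  -0.3   10.38] w 12.9
toolx [ 0.005 -0.003 -1.   ] tooly [-0.002 -1.     0.003]
0 [(-48, 168), (-46, 168), (-44, 166), (-42, 166), (-40, 164), (-38, 163), (-36, 163), (-34, 160), (-32, 160), (-30, 158), (-28, 157), (-26, 162), (-24, 163), (-22, 162), (-20, 163), (-18, 162), (-16, 162), (-14, 162), (-12, 151), (-10, 151), (-8, 152), (-6, 149), (0, 149), (2, 150), (4, 152), (6, 152), (8, 152), (10, 152), (12, 152), (14, 152), (16, 152), (18, 152), (20, 152), (22, 151), (24, 161), (26, 162), (28, 167), (30, 175), (32, 184), (34, 194), (3
11 [(-40, 218), (-38, 220), (-36, 149), (-34, 150), (-32, 151), (-30, 153), (-28, 155), (-26, 162), (-24, 162), (-22, 163), (-20, 162), (-18, 162), (-16, 163), (-14, 162), (-12, 151), (-10, 151), (-8, 152), (-6, 147), (0, 148), (2, 150), (4, 151), (6, 152), (8, 152), (10, 152), (12, 152), (14, 152), (16, 152), (18, 152), (20, 152), (22, 152), (24, 162), (26, 163), (28, 166), (30, 175), (32, 184), (34, 194), (36, 202), (38, 212), (40, 216), (42, 215), (48, 
-11 [(-40, 211), (-38, 213), (-36, 150), (-34, 150), (-32, 151), (-30, 154), (-28, 155), (-26, 161), (-24, 162), (-22, 161), (-20, 161), (-18, 152), (-16, 151), (-14, 159), (-12, 151), (-10, 151), (-8, 152), (-6, 148), (-2, 143), (0, 148), (2, 150), (4, 151), (6, 153), (8, 151), (10, 152), (12, 152), (14, 151), (16, 151), (18, 153), (20, 152), (22, 153), (24, 162), (26, 163), (28, 164), (30, 163), (32, 184), (34, 194), (36, 203), (38, 213), (40, 215), (42,
lever angles 1.33 27 end [ 43.1  -4.4 214. ]
```

View pics/wrist12.png

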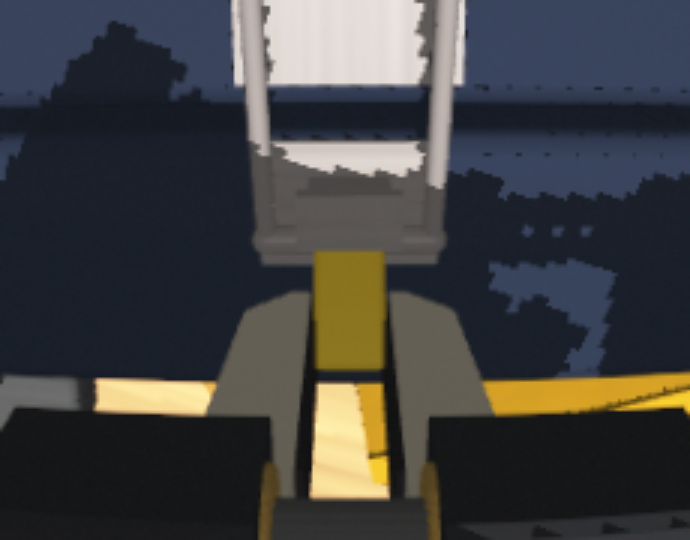

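Bar is partly under the lip (lip edge at -26, bar ~-26.5). It is rubbing on the lid with ~10 N, so I'll ease up 1 mm and push on to the face.

Request:
carry_out:
  increments: "-1.2 0 0 0 0 0; -1.5 0 -1.5 0 0 0; -1.5 0 -3 0 0 0; -1.5 0 -4.5 0 0 0; -1.5 0 -5.5 0 0 0; -1.5 0 -5.5 0 0 0"

```text
time: 10.37
eef_pos: [0.55, -0.0387, 0.1529]
eef_rot: [-0.697, -0.115, 0.698, -0.117]
wrist_force: [-8.6, -3.0, 4.6]
gripper_width: 0.0128
```

```bash
python3 look.py 13;python3 meas.py 13 | cut -c1-460
```

```text
t 10.37 case tcp mm [-43.8  -0.5 152.9] F case [-9.07 -0.01  4.58] w 12.8
toolx [-0.001 -0.002 -1.   ] tooly [-0.001 -1.     0.002]
0 [(-46, 167), (-44, 168), (-42, 168), (-40, 167), (-38, 166), (-36, 164), (-34, 162), (-32, 162), (-30, 160), (-28, 159), (-26, 162), (-24, 163), (-22, 163), (-20, 162), (-18, 163), (-16, 163), (-14, 162), (-12, 151), (-10, 151), (-8, 152), (-6, 147), (0, 149), (2, 149), (4, 151), (6, 152), (8, 152), (10, 152), (12, 151), (14, 151), (16, 151), (18, 152), (20, 152), (22, 152), (24, 161), (26, 162), (28, 164), (30, 167), (32, 172), (34, 176), (36, 180), (38
11 [(-38, 148), (-36, 221), (-34, 214), (-32, 150), (-30, 151), (-28, 150), (-26, 162), (-24, 162), (-22, 162), (-20, 162), (-18, 162), (-16, 163), (-14, 163), (-12, 151), (-10, 151), (-8, 151), (-6, 147), (0, 148), (2, 150), (4, 151), (6, 152), (8, 152), (10, 151), (12, 152), (14, 152), (16, 152), (18, 151), (20, 151), (22, 151), (24, 162), (26, 163), (28, 163), (30, 167), (32, 172), (34, 175), (36, 179), (38, 185), (40, 189), (42, 193), (44, 198), (46, 2
-11 [(-38, 149), (-36, 214), (-34, 209), (-32, 151), (-30, 151), (-28, 150), (-26, 161), (-24, 161), (-22, 162), (-20, 160), (-18, 151), (-16, 157), (-14, 151), (-12, 151), (-10, 151), (-8, 152), (-6, 147), (0, 149), (2, 150), (4, 152), (6, 152), (8, 152), (10, 152), (12, 152), (14, 151), (16, 151), (18, 152), (20, 152), (22, 152), (24, 162), (26, 163), (28, 163), (30, 163), (32, 163), (34, 173), (36, 175), (38, 184), (40, 188), (42, 193), (44, 199), (46, 
lever angles 1.15 29 end [ 53.3  -4.8 209.7]
```

View pics/wrist13.png

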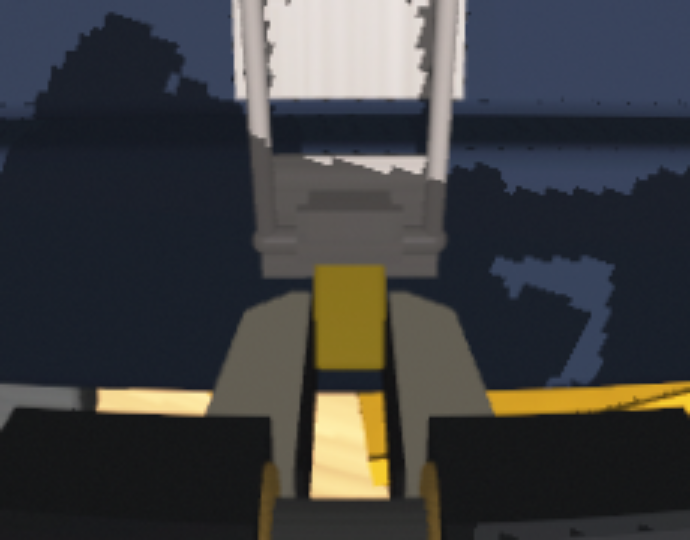

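The bar is clearly under the lip: its ends show at (275,240) and (425,240) with the lip over it. Lever ~1.15. Relax, release and retreat up.

Request:
carry_out:
  increments: "0 0 0 0 0 0; 0 0 0 0 0 0; 0 0 0 0 0 0; 0 0 0 0 0 0; 0 0 0 0 0 0; 0 0 0 0 0 0"
  hand: 0.5

```text
time: 10.97
eef_pos: [0.5502, -0.0386, 0.1529]
eef_rot: [-0.697, -0.115, 0.698, -0.117]
wrist_force: [0.5, 0.1, -0.3]
gripper_width: 0.0452
```

Request:
carry_out:
  increments: "-15 0 3 0 0 0; -40 0 6 0 0 0; -80 0 6 0 0 0; -100 0 6 0 0 0; -100 0 6 0 0 0; -100 0 6 0 0 0"

```text
time: 11.47
eef_pos: [0.5454, -0.0404, 0.2543]
eef_rot: [0.698, 0.115, -0.697, 0.117]
wrist_force: [0.6, -0.5, -1.2]
gripper_width: 0.0465
```

```bash
python3 look.py 14;python3 meas.py 14 | cut -c1-760
```

```text
t 11.47 case tcp mm [-48.8  -0.6 254.3] F case [ 0.42 -0.67 -1.18] w 46.5
toolx [ 0.002 -0.004 -1.   ] tooly [-0.001 -1.     0.004]
0 [(-46, 167), (-44, 169), (-42, 167), (-40, 167), (-38, 165), (-36, 164), (-34, 163), (-32, 160), (-30, 160), (-28, 159), (-26, 162), (-24, 163), (-22, 162), (-20, 162), (-18, 162), (-16, 162), (-14, 161), (-12, 151), (-10, 151), (-8, 152), (-6, 147), (0, 149), (2, 150), (4, 151), (6, 152), (8, 152), (10, 151), (12, 151), (14, 152), (16, 151), (18, 152), (20, 152), (22, 151), (24, 161), (26, 162), (28, 163), (30, 168), (32, 171), (34, 175), (36, 180), (38, 183), (40, 190), (42, 193), (44, 199), (46, 202), (48, 206), (50, 211), (52, 212), (54, 210), (60, 150), (62, 151), (64, 151), (66, 151), (68, 151), (70, 150), (72, 150), (74, 150)]
11 [(-50, 149), (-48, 149), (-46, 149), (-44, 148), (-42, 149), (-40, 149), (-38, 149), (-36, 150), (-34, 150), (-32, 151), (-30, 151), (-28, 150), (-26, 160), (-24, 162), (-22, 162), (-20, 163), (-18, 162), (-16, 163), (-14, 161), (-12, 151), (-10, 151), (-8, 152), (-6, 147), (-2, 144), (0, 147), (2, 150), (4, 152), (6, 1
[... 370 characters left out ...]
), (-48, 149), (-46, 149), (-44, 148), (-42, 150), (-40, 149), (-38, 149), (-36, 150), (-34, 151), (-32, 150), (-30, 150), (-28, 150), (-26, 160), (-24, 162), (-22, 161), (-20, 162), (-18, 162), (-16, 162), (-14, 151), (-12, 151), (-10, 152), (-8, 151), (-6, 146), (0, 149), (2, 149), (4, 151), (6, 152), (8, 151), (10, 152), (12, 151), (14, 152), (16, 151), (18, 151), (20, 152), (22, 152), (24, 164), (26, 162), (28, 162), (30, 162), (32, 163), (34, 163), (36, 175), (38, 184), (40, 188), (42, 193), (44, 199), (46, 203), (48, 207), (50, 211), (52, 212), (54, 211), (60, 150), (62, 151), (64, 151), (66, 151), (68, 151), (70, 151), (72, 151), (74, 151)]
lever angles 1.15 30 end [ 53.5  -5.3 209.8]
```

View pics/wrist14.png

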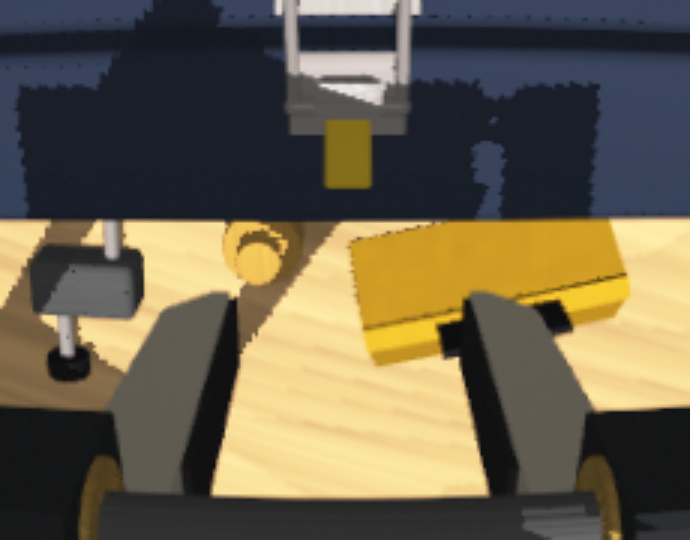

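View pics/scene14.png

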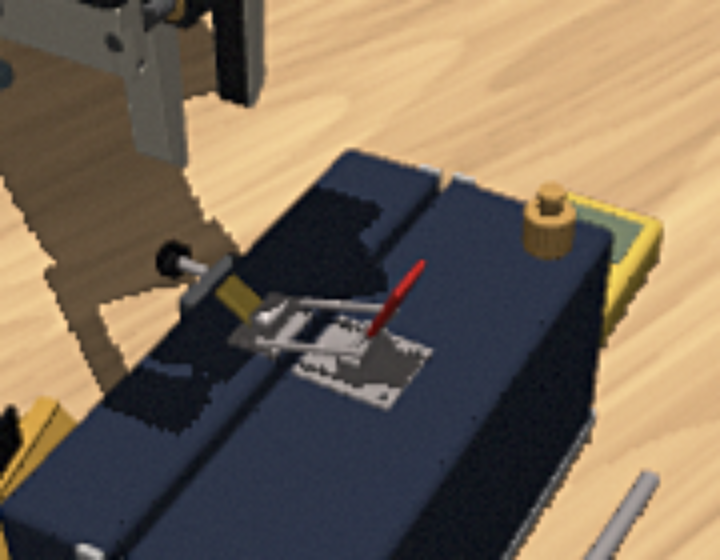

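Still hooked after release, lever ~1.13. Close the fingers and take station at the -x side of the lever.

Request:
carry_out:
  increments: "0 -0.6 -40 0 0 0; 0 -0.6 -76 0 0 0; 0 -0.6 -76 0 0 0; 20 -0.6 -76 0 0 0; 48 -0.6 -76 0 0 0; 48 -0.6 -76 0 0 0; 48 -0.6 -76 0 0 0; 48 -0.6 -76 0 0 0"
  hand: 0

```text
time: 12.23
eef_pos: [0.6154, -0.0151, 0.2039]
eef_rot: [-0.696, -0.116, 0.699, -0.117]
wrist_force: [0.9, -0.1, 0.9]
gripper_width: 0.001
```

```bash
python3 look.py 15; python3 - <<'E'
from h import *
for th,r in ((1.13,48),(1.0,48),(.85,49),(.7,50),(.55,51),(.4,52),(.3,53),(.2,54),(.1,55),(0,56)):
    print(th,np.round([30+r*np.cos(th)-2*np.sin(th)-7.5,158+r*np.sin(th)+2*np.cos(th)],1))
E
```

```text
t 12.23 case tcp mm [ 25.6   0.5 203.9] F case [ 0.8  -0.4   0.89] w 1.0
toolx [-0.003 -0.001 -1.   ] tooly [-0.001 -1.     0.001]
1.13 [ 41.2 202.3]
1.0 [ 46.8 199.5]
0.85 [ 53.3 196.1]
0.7 [ 59.5 191.7]
0.55 [ 64.9 186.4]
0.4 [ 69.6 180.1]
0.3 [ 72.5 175.6]
0.2 [ 75.  170.7]
0.1 [ 77.  165.5]
0 [ 78.5 160. ]
```

View pics/scene15.png

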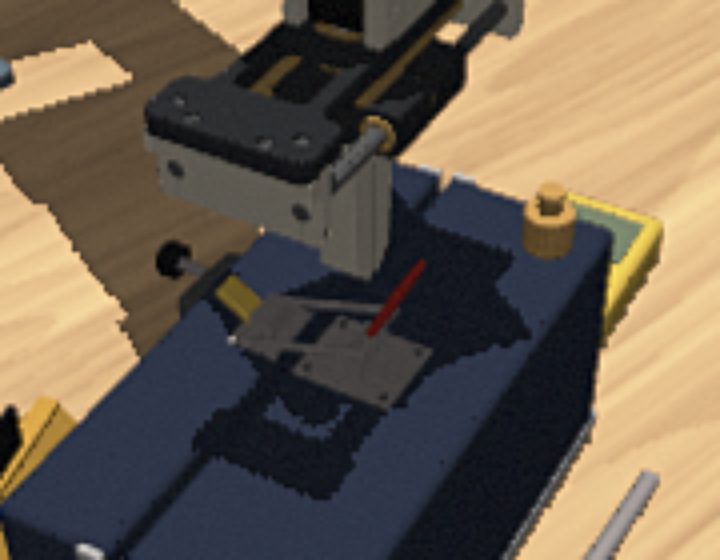

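View pics/wrist15.png

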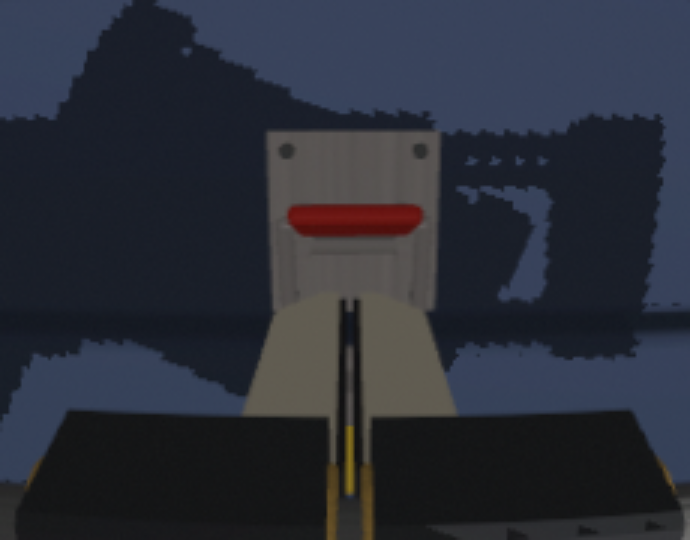

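Closed fingers stand just short of the red plate at (355,220) and are centred on it. Pushing along the lever's arc.

Request:
carry_out:
  increments: "1.5 0 -10 0 0 0; 1.5 0 -15.5 0 0 0; 3 0 -18.5 0 0 0; 4.4 0 -21.2 0 0 0; 6 0 -24.5 0 0 0; 7.8 0 -27.7 0 0 0; 7.8 0 -27.7 0 0 0"

```text
time: 12.92
eef_pos: [0.643, -0.0063, 0.1972]
eef_rot: [0.698, 0.115, -0.697, 0.117]
wrist_force: [0.7, -1.7, 2.8]
gripper_width: 0.0005
```

```bash
python3 look.py 16; python3 meas.py 16|tail -1
```

```text
t 12.92 case tcp mm [ 5.460e+01 -1.000e-01  1.972e+02] F case [ 0.05 -1.85  2.83] w 0.5
toolx [-0.    -0.003 -1.   ] tooly [-0.001 -1.     0.003]
lever angles 0.82 2 end [ 69.3   7.7 200.2]
```

View pics/scene16.png

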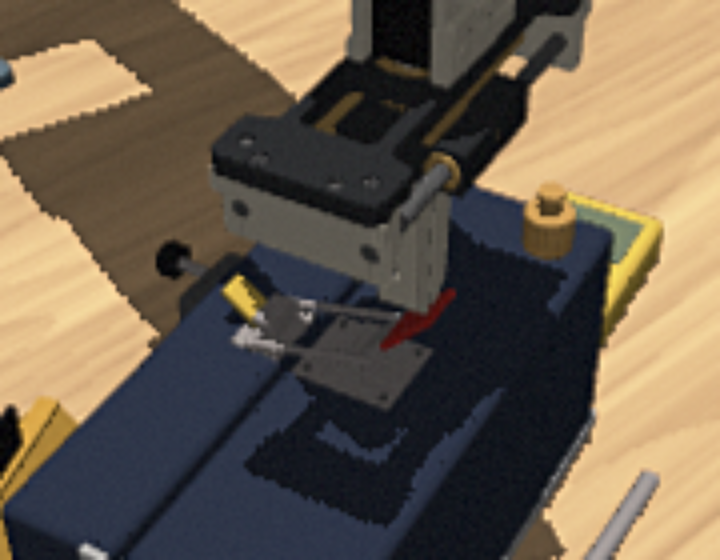

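The lever is following (~0.8 rad). Continuing.

Request:
carry_out:
  increments: "3 0 -2.5 0 0 0; 5.5 0 -5 0 0 0; 8.5 0 -7.5 0 0 0; 11.5 0 -10.3 0 0 0; 15 0 -13 0 0 0; 18 0 -15 0 0 0; 18 0 -15 0 0 0"

```text
time: 13.6
eef_pos: [0.6566, -0.0013, 0.1775]
eef_rot: [-0.697, -0.115, 0.698, -0.117]
wrist_force: [-0.5, -1.2, 0.4]
gripper_width: 0.0007
```

```bash
python3 look.py 17; python3 meas.py 17|tail -1
```

```text
t 13.6 case tcp mm [ 69.1   0.3 177.5] F case [-0.85 -0.93  0.37] w 0.7
toolx [-0.002 -0.001 -1.   ] tooly [-0.001 -1.     0.001]
lever angles 0.34 3 end [ 82.1 -14.2 176.4]
```

View pics/scene17.png

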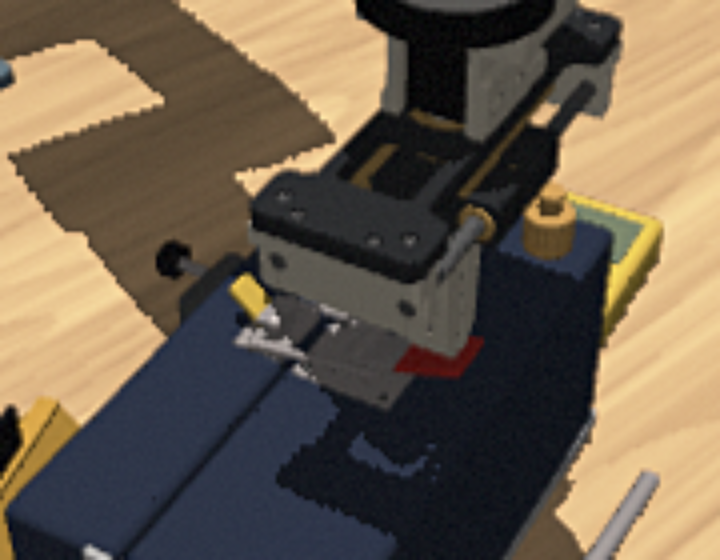

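View pics/wrist17.png

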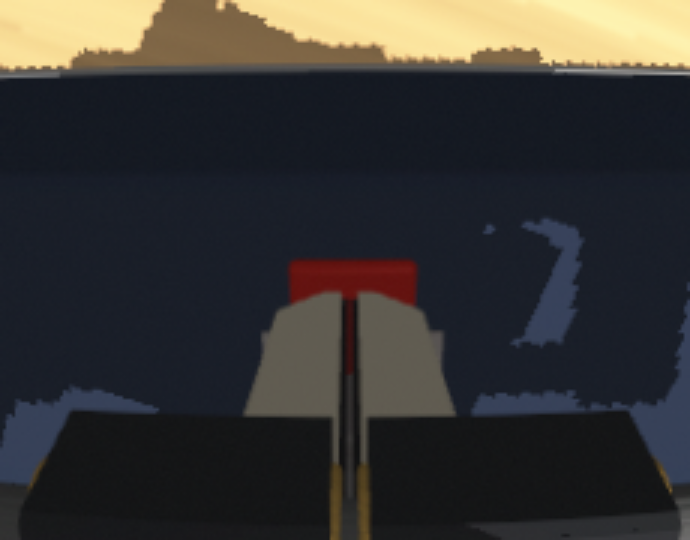

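Lever ~0.34. The contact force is low, so I check that the bar is still hooked and the lid is drawing in.

```bash
python3 - <<'E'
from h import *
for k in (14,17):
    c=pickle.load(open(f"pics/scene{k}.pkl","rb")); P=w2c(cloud(c))*1000
    # lid outer top edge position: min x of points z 140..150 within y range
    for y0 in (-100,-60,60,100):
        m=(np.abs(P[...,1]-y0)<6)&(P[...,2]>143)&(P[...,2]<155)&(P[...,0]<-30)
        g=(np.abs(P[...,1]-y0)<6)&(P[...,2]<146)&(np.abs(P[...,0])<15)
        print(k,y0,np.percentile(P[m][:,0],2).round(1) if m.any() else None,"gap pts",g.sum())
    for y0 in (0,14,-14):
        m=(np.abs(P[...,1]-y0)<3)&(P[...,0]>-60)&(P[...,0]<10)&(P[...,2]>140)&(P[...,2]<200); q=P[m]; q=q[np.argsort(q[:,0])]; print(y0,[(round(a),round(b)) for a,b in q[:,[0,2]]])
    cv2.imwrite(f"pics/z{k}.png",cv2.resize(c["pixels"][185:250,200:290,::-1],None,fx=8,fy=8,interpolation=cv2.INTER_CUBIC))
E
```

```text
14 -100 -61.0 gap pts 18
14 -60 -61.0 gap pts 14
14 60 -60.2 gap pts 12
14 100 -62.2 gap pts 10
0 [(-59, 146), (-58, 149), (-58, 147), (-55, 148), (-55, 147), (-54, 150), (-54, 148), (-54, 146), (-51, 150), (-51, 147), (-50, 148), (-49, 148), (-47, 149), (-46, 150), (-46, 148), (-44, 149), (-43, 168), (-42, 169), (-42, 167), (-42, 165), (-42, 168), (-41, 148), (-41, 167), (-40, 168), (-40, 166), (-40, 166), (-39, 165), (-38, 164), (-38, 166), (-37, 166), (-37, 163), (-35, 163), (-35, 165), (-35, 161), (-35, 164), (-33, 161), (-33, 162), (-32, 159), (-31, 162), (-31, 160), (-30, 159), (-29, 158), (-29, 159), (-25, 162), (-25, 162), (-23, 163), (-22, 161), (-21, 162), (-21, 161), (-20, 161), (-18, 162), (-18, 160), (-17, 161), (-16, 163), (-15, 162), (-15, 162), (-15, 160), (-15, 151), (-14, 154), (-14, 156), (-14, 152), (-14, 155), (-13, 160), (-13, 151), (-12, 150), (-11, 151), (-10, 150), (-9, 151), (-8, 151), (-7, 147), (-7, 150), (-7, 151), (-7, 149), (-6, 147), (-5, 144), (-4, 147), (3, 149), (4, 150), (6, 151), (6, 152), (7, 151), (8, 151), (9, 151), (10, 149)]
14 [(-59, 148), (
[... 3427 characters left out ...]
1, 150), (-50, 150), (-49, 150), (-48, 149), (-47, 149), (-44, 151), (-44, 149), (-44, 151), (-43, 150), (-41, 150), (-40, 150), (-40, 150), (-39, 149), (-38, 150), (-36, 151), (-35, 150), (-35, 150), (-33, 151), (-33, 151), (-32, 150), (-32, 150), (-31, 150), (-30, 150), (-28, 152), (-27, 150), (-26, 151), (-25, 150), (-25, 151), (-24, 149), (-23, 152), (-20, 155), (-20, 163), (-19, 161), (-18, 163), (-18, 161), (-18, 157), (-18, 155), (-17, 158), (-16, 155), (-16, 160), (-16, 155), (-16, 162), (-14, 155), (-14, 151), (-14, 163), (-12, 151), (-12, 159), (-11, 162), (-7, 150), (-5, 152), (-3, 147), (-2, 149), (-2, 145), (-2, 148), (-1, 143), (-1, 147), (2, 148), (3, 149), (8, 151), (9, 150)]
```

View pics/z17.png

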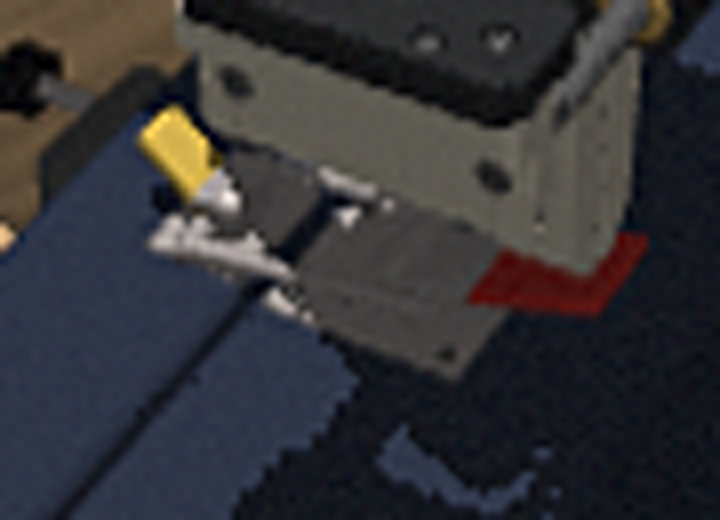

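View pics/z14.png

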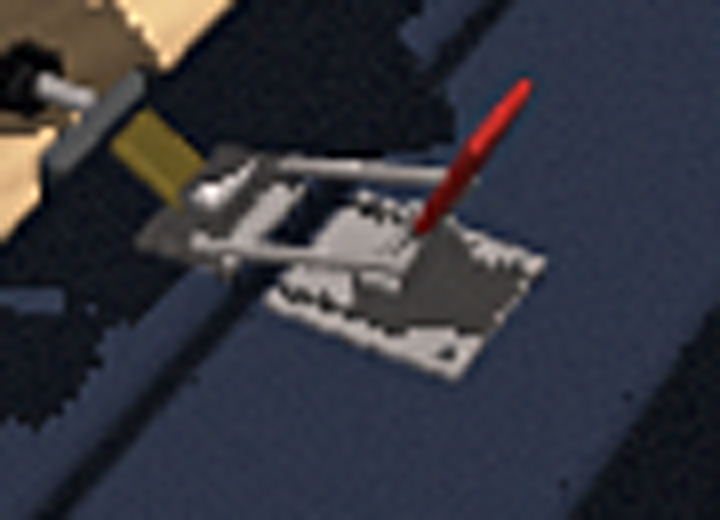

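Lid's outer edge moved from -61 to about -57 and the seam gap shrank, so the loop is hooked and pulling. Continue over centre.

Request:
carry_out:
  increments: "2.5 0 -2.5 0 0 0; 5 0 -4.5 0 0 0; 7.5 0 -6.5 0 0 0; 10 0 -7.5 0 0 0; 13 0 -8.5 0 0 0; 15 0 -9 0 0 0; 16.5 0 -9.4 0 0 0; 16.5 0 -9.4 0 0 0"

```text
time: 14.37
eef_pos: [0.666, 0.0022, 0.1612]
eef_rot: [-0.697, -0.116, 0.698, -0.116]
wrist_force: [-0.2, -0.3, -0.7]
gripper_width: 0.0004
```

```bash
python3 look.py 18; python3 meas.py 18|tail -1
```

```text
t 14.37 case tcp mm [ 79.1   0.5 161.2] F case [-0.33 -0.2  -0.65] w 0.4
toolx [-0.001 -0.001 -1.   ] tooly [-0.001 -1.     0.001]
lever angles 0.02 5 end [ 80.8 -14.9 159.4]
```

View pics/scene18.png

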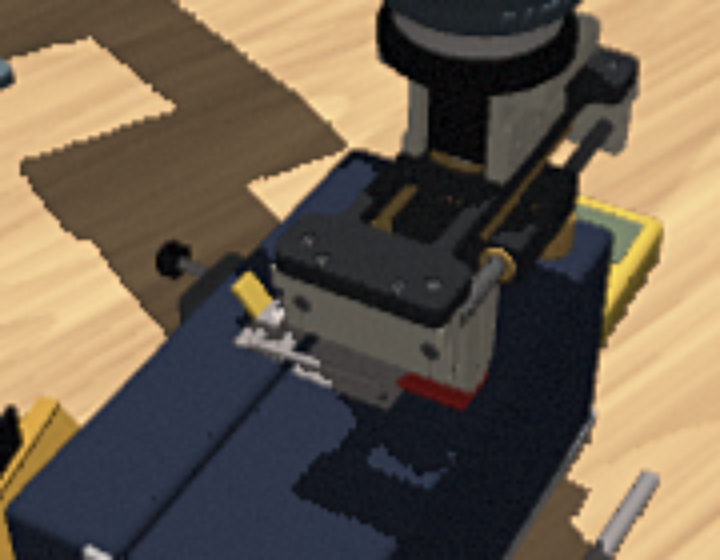

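The lever has snapped flat and contact has just gone free. Now press in small steps.

Request:
carry_out:
  increments: "1 0 0 0 0 0; 2 0 0 0 0 0; 2 0 0 0 0 0"

```text
time: 14.72
eef_pos: [0.6663, 0.0021, 0.1603]
eef_rot: [0.698, 0.116, -0.697, 0.117]
wrist_force: [-0.6, -0.4, 3.0]
gripper_width: 0.0005
```

Request:
carry_out:
  increments: "2 0 0 0 0 0; 3 0 0 0 0 0; 3 0 0 0 0 0"

```text
time: 14.97
eef_pos: [0.6664, 0.0021, 0.1601]
eef_rot: [0.699, 0.115, -0.696, 0.117]
wrist_force: [-5.6, 0.1, 13.7]
gripper_width: 0.0005
```

Request:
carry_out:
  increments: "3.3 0 0 0 0 0; 3.3 0 0 0 0 0; 3.3 0 0 0 0 0; 3.3 0 0 0 0 0; 3.3 0 0 0 0 0; 3.3 0 0 0 0 0"

```text
time: 15.47
eef_pos: [0.6664, 0.0021, 0.1601]
eef_rot: [0.699, 0.115, -0.696, 0.117]
wrist_force: [-5.7, -0.0, 15.0]
gripper_width: 0.0004
```

Request:
carry_out:
  increments: "3.4 0 0 0 0 0; 3.4 0 0 0 0 0; 3.4 0 0 0 0 0; 3.4 0 0 0 0 0; 3.4 0 0 0 0 0; 3.4 0 0 0 0 0; 3.4 0 0 0 0 0; 3.4 0 0 0 0 0"

```text
time: 16.13
eef_pos: [0.6665, 0.002, 0.1601]
eef_rot: [0.7, 0.115, -0.695, 0.118]
wrist_force: [-6.6, 0.4, 16.0]
gripper_width: 0.0006
```

Request:
carry_out:
  increments: "-3 0 0 0 0 0; -10 0 0 0 0 0; -40 0 0 0 0 0; -80 0 0 0 0 0; -100 0 20 0 0 0; -120 0 80 0 0 0; -130 0 130 0 0 0; -130 0 130 0 0 0"

```text
time: 16.8
eef_pos: [0.5405, -0.0401, 0.2904]
eef_rot: [0.7, 0.115, -0.695, 0.118]
wrist_force: [-0.2, -1.1, -0.1]
gripper_width: 0.0007
```

```bash
python3 look.py 19; python3 meas.py 19; cp pics/scene19.png pics/s19.png
```

```text
t 16.8 case tcp mm [-53.3   1.2 290.4] F case [-0.55 -0.97 -0.06] w 0.7
toolx [ 0.007 -0.006 -1.   ] tooly [-0.    -1.     0.006]
0 [(-50, 150), (-48, 150), (-46, 150), (-44, 150), (-42, 151), (-36, 173), (-34, 175), (-32, 172), (-30, 171), (-28, 169), (-26, 166), (-24, 164), (-22, 163), (-20, 163), (-18, 163), (-16, 164), (-14, 163), (-12, 164), (-10, 160), (-8, 151), (-6, 151), (-4, 151), (-2, 147), (0, 148), (2, 150), (4, 151), (6, 151), (8, 151), (10, 152), (12, 151), (14, 151), (16, 151), (18, 152), (20, 151), (22, 151), (24, 159), (26, 162), (28, 163), (30, 163), (32, 162), (34, 161), (36, 161), (38, 160), (40, 161), (42, 161), (44, 163), (46, 161), (48, 160), (50, 161), (52, 160), (54, 162), (56, 161), (58, 161), (60, 161), (62, 160), (64, 160), (66, 161), (68, 161), (70, 160), (72, 160), (74, 162)]
11 [(-50, 150), (-48, 150), (-46, 150), (-44, 149), (-42, 151), (-40, 150), (-38, 150), (-36, 150), (-34, 150), (-32, 150), (-30, 151), (-28, 151), (-26, 151), (-24, 151), (-22, 161), (-20, 163), (-18, 161), (-16, 163), (-14, 163), (-12, 163), (-10, 160), (-8, 152), (-6, 151), (-4,
[... 489 characters left out ...]
 150), (-40, 150), (-38, 151), (-36, 150), (-34, 150), (-32, 150), (-30, 151), (-28, 151), (-26, 151), (-24, 152), (-22, 151), (-20, 156), (-18, 156), (-16, 156), (-14, 151), (-12, 151), (-10, 151), (-8, 151), (-6, 153), (-4, 151), (-2, 147), (0, 148), (2, 149), (4, 150), (6, 151), (8, 151), (10, 152), (12, 151), (14, 151), (16, 152), (18, 151), (20, 152), (22, 151), (24, 162), (26, 162), (28, 162), (30, 163), (32, 162), (34, 163), (36, 162), (38, 151), (40, 152), (42, 151), (44, 160), (46, 160), (48, 152), (50, 151), (52, 151), (54, 159), (56, 161), (58, 161), (60, 160), (62, 161), (64, 160), (66, 160), (68, 160), (70, 161), (72, 160), (74, 160)]
lever angles 0.04 84 end [ 81.9  -3.8 160. ]
```

View pics/scene19.png

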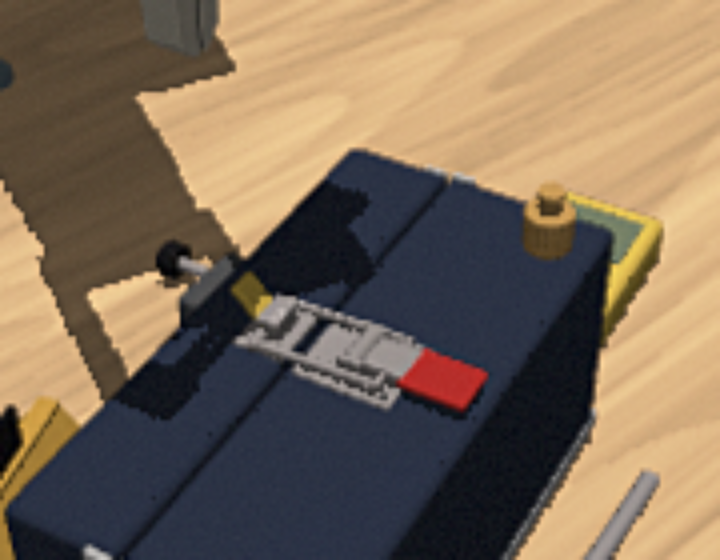

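View pics/wrist19.png

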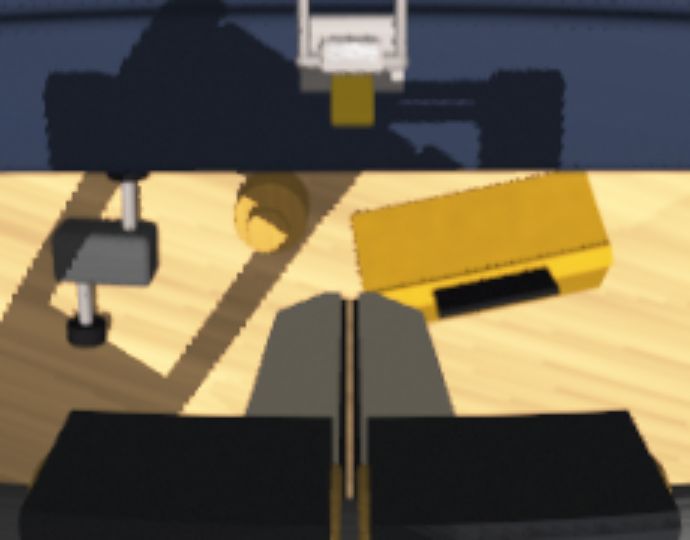

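The lever plate is level at z≈160–161 along its length. The bar is under the lip at x≈-18, with its top at ~156–157, and the lid is drawn in. Nothing is touching. Handing in.

```bash
python3 -c "
from bench import r
print(r.sign_off())"
```

```text
the job is handed in; nothing more can be done
None
```

The case is latched and the job is handed in. Sign-off returned no verdict, so what follows rests on my own measurements.

**What I did:**
- I gripped the yellow tab and swung the loop over the keeper, pulling the lever up to about 1.6 rad.
- I lowered the bar and moved it under the lip, then released it with the lever at about 1.15 rad.
- With closed fingertips I pushed the lever over centre until it snapped flat.
- I then pressed the lever for about 1.2 s. The wrist readings were 13.7, 15.0 and 16.0 N downward, or roughly 15–17 N in total. They were taken only at the end of each move.

**Last checks, from the camera depth after backing off:**
- **Lever:** the plate is level along its length at 10–11 mm above the case top, which puts it at about 0 rad. A rougher colour-based estimate gave 0.04 rad, slightly over the 0.035 limit, but it reads the plate's upper face rather than its mid-line. I relied on the level profile.
- **Bar:** it lies under the lip, with its centre about 18 mm from the seam and 3–4 mm above the lid.
- **Lid:** its outer edge had already moved in about 4 mm before the lever went over centre. Afterwards the seam gap looked nearly closed, but I had no direct reading of the lid angle.
- **Surroundings:** the small weight and the other objects I could see looked undisturbed. I judged this by eye in the final pictures; I did not re-measure each object's position.

**Two things that did not go as planned:**
- The tab slid about 5 mm in the grip during the first pull, then held.
- The bar rubbed the lid with about 10 N while going under the lip, well below the 30 N limit.

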